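Fetch the labelling tape from behind the reagent bottles

TASK

The roll of pink labelling tape stands in the grey reagent bay behind two bottles. First move both bottles out to the side mat, the black-capped one onto the middle of the black pad and the blue-capped one onto the middle of the blue pad; when both stand there, lay the tape flat in the middle of the blue tray, and only then put each bottle back in the bay upright on the very spot where it stood. Leave the petri dish and the red marker alone and do not knock anything over.

Things in the scene. Friction and masses are not known exactly. Their poses are not given: they have to be found in the camera images.
- bottle_black_cap: brown amber-glass bottle with a black cap, loose, 58 mm in diameter and 115 mm tall, 0.12 to 0.25 kg; upright round body to 80 mm above its underside, then a straight round cap and neck 26 mm across from 81 to 115 mm (grip here). Origin at the centre of its underside, z up. It starts on the left or the right front spot of the bay.
- bottle_blue_cap: clear glass bottle with white label and a blue cap, loose, 67 mm in diameter and 145 mm tall, 0.23 to 0.46 kg; body to 102 mm above its underside, then a straight round cap and neck 31 mm across from 102 to 145 mm (grip here). Origin at the centre of its underside, z up. It starts on the other front spot of the bay.
- tape: roll of pink labelling tape lying flat, loose, 52 mm in diameter and 22 mm high, solid to the fingers (its hole cannot be used); about 40 g. Origin at the centre of its underside, z up. It starts on the rear spot of the bay, too close behind the bottles for a hand to come down on it.
- bay: fixed grey open-fronted stand on the bench, 174 mm deep (its x) by 200 mm wide (its y). Origin at the centre of its underside, x points to its back wall, y to its left, z up. Floor 4 mm thick, so things in it stand at z = 4 mm; back wall 45 mm high, side walls 30 mm high, all 5 mm thick, no front wall. White rings on the floor mark its spots: two front ones at x = -40, y = +42 and -42 mm, the rear one at x = 22, y = 0 mm. The bay does not move during the job.
- side_mat: fixed white rectangular mat, 250 by 110 mm (its x and y), 2 mm thick, lying at the left or the right of the bay, the side area where the bottles wait. Origin at the centre of its underside.
- pad_black: fixed round black pad on the side mat, 90 mm in diameter, 3 mm thick. Origin at the centre of its underside (2 mm above the bench), so a bottle on it stands 3 mm above this origin.
- pad_blue: fixed round blue pad on the side mat, 90 mm in diameter, 3 mm thick. Origin at the centre of its underside (2 mm above the bench), so a bottle on it stands 3 mm above this origin.
- tray: fixed shallow blue rectangular tray on the bench, at the other side of the bay from the mat, 85 mm along its x and 170 mm along its y, 26 mm high. Origin at the centre of its underside. Inside it is 68 by 150 mm with a slightly uneven floor 2 to 5 mm above the origin: the tape lies flat in its middle with about 8 mm to spare at either side along x and 49 mm along y, so fingers fit best along y.
- petri_stack: bystander: closed tan petri dish, 82 mm in diameter, 22 mm high, loose on the bench between the robot and the bay. Origin at the centre of its underside. To be left alone.
- marker_red: bystander: white marker with a red cap, 134 mm long (its y), 12 mm thick, loose on the bench between the robot and the bay. Origin at the centre of its underside. To be left alone.
Mind the look-alikes: they are no part of the job. What is meant by the tape is not orange or purple, and is the larger of those in its own colour.

How it is judged:
By the outcome, as a careful person would: the job done as asked, in the order asked, and still so for the second after the job is handed in, with the robot touching nothing.
It also fails if it takes over 120 s, if anything falls off the work surface, if the arm or the gripper's body presses on something with over 40 N, if the wrist force passes 120 N, or if a joint passes its speed limit or range.

ROBOT

A 7-joint arm with a two-finger parallel gripper is mounted at the origin on a cart in front of the work surface, level with it; the furniture and walls round the work are solid. World frame = base frame: x ahead of the robot, y to its left, z up, the work surface at z = 0. Lengths are in mm, angles in rad, forces in N, time in s.
With the tool pointing down it reaches from about 400 to 875 mm from the base axis. Payload 4.4 kg.
Tool frame: the origin (TCP) lies midway between the tips of the shut fingers; the grasp point (between the pads) lies 19 mm behind it; z points along the fingers, y is the line along which they close (so a half turn about z gives the same grasp; the last joint's range is limited). The gripper opens to 85 mm and grips with 20 to 120 N. Pads are 22 mm wide; open, the fingers measure 114 mm over their backs; the gripper's body (76 mm by 85 mm) begins 54 mm behind the grasp point. The pads swing forward as they close: fully open they stand 13 mm farther back than shut.
Start: joints at [1.159, 0.628, 0.038, 1.517, -0.027, 0.996, -0.02], TCP at [220.345, -611.527, 231.313] pointing down, gripper open.
Joint ranges: [-3.06, 3.06], [-0.37, 2.12], [-1.25, 1.32], [0.18, 2.47], [-1.1, 4.24], [0.23, 1.98], [-2.94, 2.94]. Speed limits (rad/s): [2.57, 2.57, 3.14, 3.14, 3.14, 3.14, 3.14].

INTERFACE

Orientations are given as [roll, pitch, yaw] about the fixed x, y, z axes, in that order (R = Rz(yaw) Ry(pitch) Rx(roll)).
In Python, from cell import read_state, get_image, finish_job gives the robot as it stands.
- The arm moves only by the tool send_rows, never from a script. Its argument "series" is a list of rows, each an object of numbers: "ax", "ay", "az": the turn, a rotation vector about the tool's x, y, z in rad; "dx", "dy", "dz": the shift along the tool's x, y, z in cm; "hand": the closure, from 0 (fully open) to 1 (shut). In form: [{"ax": .., "ay": .., "az": .., "dx": .., "dy": .., "dz": .., "hand": ..}, ...]. A call has 1 to 10 rows; each row is the pose to reach, as a shift and turn from the pose commanded when the call began, along the tool's axes at that moment; what a row does not reach only later rows make up. A row lasts 1/10 s, in which the tool goes at most 50 mm and 8.59 degrees, less where a joint would pass 70% of its speed; a pose out of reach is approached as far as the arm can. A call with a gripper value outside its range is refused whole. The fingers move at their own pace and stop on an object; the grip force is fixed at half the most. Time passes only in rows, so rows that repeat a pose let the fingers close. It gives the time, the measured TCP pose, the force, the opening and the grip force at its end, in the units of the state.
- read_state(): the state, without advancing time (a new reading comes with each control period).
- get_image(name): name is "scene" or "side" or "wrist"; returns a dict with "pixels" (384x512x3 uint8, red, green, blue), "mtx" (3x3 intrinsics, pixels), "k1" (the pictures are not rectified: a ray, as slopes to the right and down, at radius r is drawn at 1 + k1 r^2 times it, then the intrinsics apply), "R" (3x3) and "t" (3): a world point X has camera coordinates R X + t. Camera axes: x right, y down, z forward; pixel columns grow to the right and rows downward; lengths in mm; the calibration is good to about 2 mm. A picture is of the moment at which its call begins. There is no depth.
- finish_job(): hands the job in; it is judged then, once.
The state is a dict: "clock": time; "qpos": joint angles; "qd": joint speeds; "tau": joint torques, N m; "eef_pos": TCP position; "tool_rot": TCP orientation; "force": force on the tool from outside, world axes, zero at the start; "torque": the same for the moment, N m; "width": finger opening in mm; "gripper_force": force on a finger pad.
Only numpy, scipy, OpenCV 4.12 (cv2) and the standard library are available. Lean on these libraries where they do the work, as an engineer would, in place of code of your own. Each camera call takes 0.05 s, during which the arm holds its last target. There are 200 camera calls.

## Working session

There is one attempt and no reset: what is moved stays moved. The work goes in short steps, Python scripts to look and compute and a tool call to move; the robot and the scene stay as the last step left them, time stands still between calls to the robot, and variables do not carry over. Pictures are saved under pics/ and viewed, at most 14 in all, crops included, and the job is handed in when it is done.

Besides the shell and the picture viewer there is one more tool, called after "Request:" by a JSON object that holds its "api" and its "payload", one argument or row to a line. send_rows: Moves the arm, as the interface text tells. Its arguments: {"type":"object","properties":{"series":{"type":"array","items":{"type":"object","properties":{"ax":{"type":"number"},"ay":{"type":"number"},"az":{"type":"number"},"dx":{"type":"number"},"dy":{"type":"number"},"dz":{"type":"number"},"hand":{"type":"number"}}}}},"required":["series"]}

```bash
ls; mkdir -p pics
python3 - <<'E'
from cell import *
import cv2,pickle
s=read_state();print({k:s[k] for k in('clock','eef_pos','tool_rot','width','force')})
for n in('scene','side'):
    d=get_image(n);pickle.dump(d,open(f'pics/{n}0.pkl','wb'))
    cv2.imwrite(f'pics/{n}0.png',cv2.resize(d['pixels'][:,:,::-1],(800,600)))
    print(n,d['mtx'],d['k1'],d['R'],d['t'])
E
```

```text
pics
{'clock': 0.0, 'eef_pos': array([ 220.13206752, -610.90754827,  230.37025642]), 'tool_rot': array([-3.13965472e+00,  7.13018039e-06,  3.45774460e-01]), 'width': 85.64785985928411, 'force': array([ 0.96940098,  0.72647043, -0.38688681])}
scene [[462.81294229   0.         251.67479762]
 [  0.         462.81294229 191.62927236]
 [  0.           0.           1.        ]] -0.1857730424972094 [[ 0.63330329 -0.77390041 -0.00225744]
 [-0.34182157 -0.27710229 -0.89798237]
 [ 0.69432338  0.56946683 -0.44002565]] [-312.04029961  207.95126476  820.61914962]
side [[487.10358549   0.         258.82823433]
 [  0.         487.10358549 187.64581418]
 [  0.           0.           1.        ]] -0.06106457158969241 [[ 0.88706855  0.46163379  0.00190497]
 [ 0.36908422 -0.70673601 -0.60357357]
 [-0.27728364  0.53611423 -0.79730503]] [-458.7794223  -151.24110133 1425.83206458]
```

View pics/scene0.png

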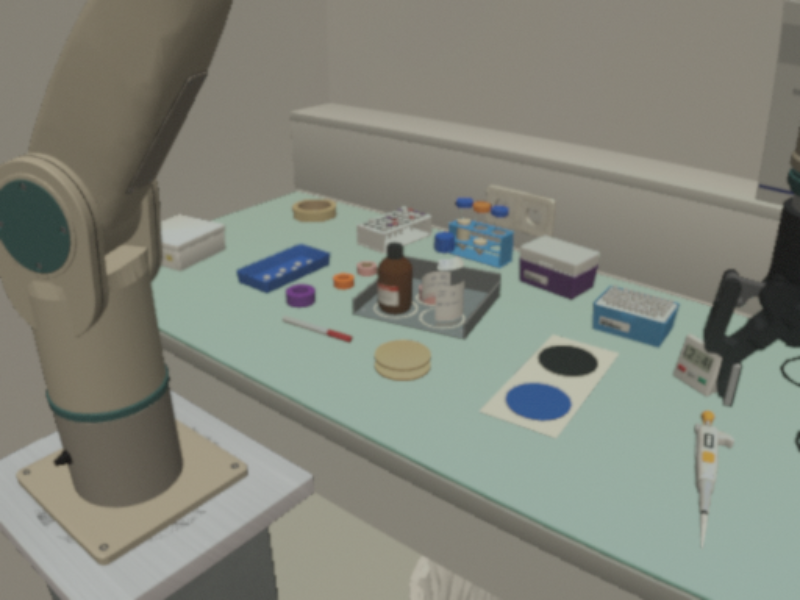

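View pics/side0.png

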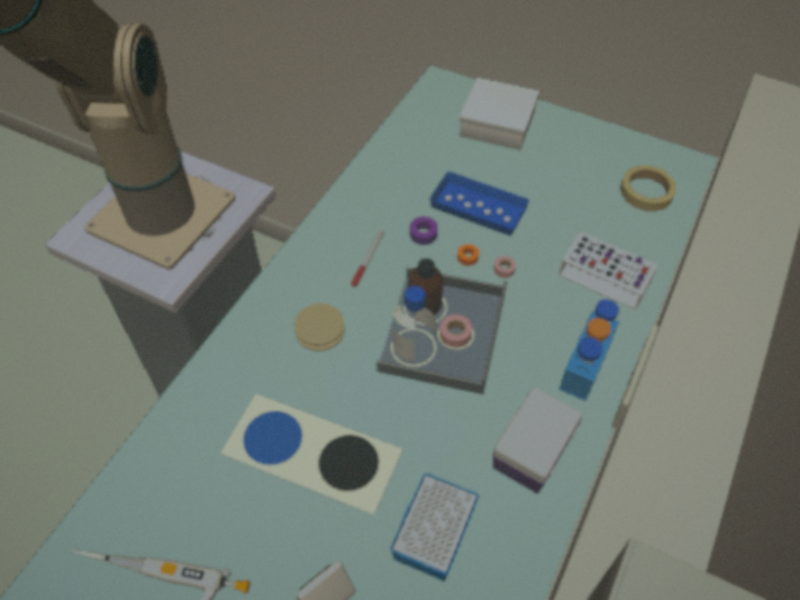

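The side view shows these candidates (800x600 px): pink roll in the bay at (456,330), smaller pink roll outside the bay at (505,266), orange roll at (468,254), purple roll at (424,230). The one meant should be the larger pink one in the bay. The black-capped bottle is on the left spot with its cap at (427,267), and the blue-capped one is on the right spot with its cap at (415,298). The pads are at blue (273,438) and black (349,462), and the tray is at (480,202). I'll confirm with an enlarged crop.

```bash
cat > h.py <<'E'
import numpy as np,cv2,pickle
from cell import *
def ray(d,uv):
    uv=np.atleast_2d(np.asarray(uv,float));K=d['mtx']
    p=cv2.undistortPoints(uv.reshape(-1,1,2),K,np.array([d['k1'],0,0,0.])).reshape(-1,2)
    D=np.c_[p,np.ones(len(p))]@d['R'];C=-d['R'].T@d['t'];return C,D
def onz(d,uv,z):
    C,D=ray(d,uv);return C+D*((z-C[2])/D[:,2])[:,None]
def proj(d,X):
    X=np.atleast_2d(np.asarray(X,float))
    r=cv2.projectPoints(X,cv2.Rodrigues(d['R'])[0],d['t'],d['mtx'],np.array([d['k1'],0,0,0.]))[0]
    return r.reshape(-1,2)
def load(n): return pickle.load(open(f'pics/{n}.pkl','rb'))
def snap(n,f):
    d=get_image(n);pickle.dump(d,open(f'pics/{f}.pkl','wb'));return d
def crop(d,f,x0,y0,x1,y1,s):
    cv2.imwrite(f'pics/{f}.png',cv2.resize(d['pixels'][y0:y1,x0:x1,::-1],None,fx=s,fy=s,interpolation=cv2.INTER_CUBIC))
E
python3 - <<'E'
from h import *
d=load('side0');k=.64
for n,p,z in [('padblue',(273,438),5),('padblack',(349,462),5),('tape',(456,328),26),('smallpink',(505,265),15),('bluecap',(415,296),149),('blackcap',(427,267),119),
 ('bayFL',(381,374),4),('bayBR',(484,388),45),('bayBL',(504,283),45),('trayA',(445,174),26),('trayB',(527,205),26),('trayC',(512,231),26),('trayD',(432,200),26),('petri',(320,325),22)]:
    print(n,onz(d,np.array(p)*k,z)[0].round())
crop(d,'c1',230,90,350,260,4.5/1.3)
E
```

```text
padblue [ 447. -293.    5.]
padblack [ 568. -274.    5.]
tape [610.   2.  26.]
smallpink [627. 171.  15.]
bluecap [562. -53. 149.]
blackcap [543.  26. 119.]
bayFL [ 537. -119.    4.]
bayBR [699. -90.  45.]
bayBL [647. 110.  45.]
trayA [440. 316.  26.]
trayB [610. 313.  26.]
trayC [610. 240.  26.]
trayD [449. 243.  26.]
petri [410. -93.  22.]
```

View pics/c1.png

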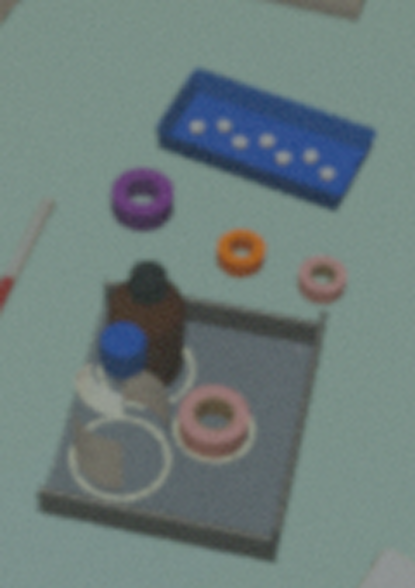

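Run:
```python
from h import *
from scipy.optimize import least_squares
d=load('side0');e=load('scene0')
def seg(d,f,box):
    im=cv2.cvtColor(d['pixels'],cv2.COLOR_RGB2HSV).astype(int);x0,y0,x1,y1=box
    m=f(im[...,0],im[...,1],im[...,2]);b=np.zeros_like(m);b[y0:y1,x0:x1]=m[y0:y1,x0:x1]
    n,l,s,c=cv2.connectedComponentsWithStats(b.astype(np.uint8));i=1+s[1:,4].argmax()
    cn=cv2.findContours((l==i).astype(np.uint8),0,cv2.CHAIN_APPROX_NONE)[0][0].reshape(-1,2)
    return c[i],s[i,4],cv2.fitEllipse(cn)[0],cv2.convexHull(cn).reshape(-1,2)
blue=lambda h,s,v:(h>100)&(h<125)&(s>120)
blk=lambda h,s,v:(v<60)
pink=lambda h,s,v:((h<12)|(h>165))&(s>60)&(v>120)
for n,f,b,z in [('padblue',blue,(150,255,205,310),5),('padblack',blk,(200,270,250,320),5),('tape',pink,(270,190,315,230),15),('small',pink,(310,160,335,180),8),('bluecap',blue,(255,180,280,205),130)]:
    c,a,el,h=seg(d,f,b);print(n,c.round(1),a,np.round(el,1),onz(d,[c],z)[0].round(1),onz(d,[el],z)[0].round(1))
# bay fit from side points (bay frame -> crop px)
k=.64;q=lambda x,y:(x/3.4615+230,y/3.4615+90)
P=[((87,100,45),q(324,318)),((87,-100,45),q(275,553)),((-87,-100,30),q(42,500)),((-40,-42,4),q(121,458)),((22,0,4),q(215,432))]
S=[((87,-100,45),(499*k,293*k)),((-87,-100,30),(465*k,328*k)),((-87,100,30),(357*k,300*k))]
def T(p,X,z=0):
    c,s=np.cos(p[2]),np.sin(p[2]);X=np.array(X,float);return np.c_[p[0]+c*X[:,0]-s*X[:,1],p[1]+s*X[:,0]+c*X[:,1],X[:,2]+z]
def r(p): return np.r_[(proj(d,T(p,[a for a,_ in P]))-[b for _,b in P]).ravel(),(proj(e,T(p,[a for a,_ in S[1:2]]))-[b for _,b in S[1:2]]).ravel()*.5]
o=least_squares(r,[610,-10,.2],x_scale=[10,10,.1],loss='soft_l1');print('bay',o.x,r(o.x).round(1))
print(T(o.x,[(-40,42,4),(-40,-42,4),(22,0,4)]).round(1))
# tray: rim corners in crop
Q=[((-42.5,85,26)),((42.5,85,26)),((42.5,-85,26)),((-42.5,-85,26))]
tc=[q(197,68),q(376,130),q(338,197),q(158,133)]
w=onz(d,tc,26);print('tray',w.round(),w.mean(0).round())
```

```text
padblue [174.  279.8] 897 [174.  279.8] [ 444.6 -292.8    5. ] [ 444.6 -292.8    5. ]
padblack [222.8 295.9] 864 [222.8 295.7] [ 566.8 -274.8    5. ] [ 566.5 -274.5    5. ]
tape [289.2 216.4] 20 [289.6 210.6] [610.2 -11.8  15. ] [603.6   5.1  15. ]
small [321.5 173.5] 8 [320.2 174.3] [626.7 161.2   8. ] [624.8 157.    8. ]
bluecap [265.  189.9] 150 [265.  189.9] [555.4 -42.5 130. ] [555.4 -42.4 130. ]
bay [ 5.91291621e+02 -4.81589197e+00  2.18161708e-01] [ 1.8 -0.2  0.8 -3.7 -2.3 -1.3 -0.6  1.5 -0.3  1.   1.3 -2. ]
[[ 5.431e+02  2.750e+01  4.000e+00]
 [ 5.613e+02 -5.450e+01  4.000e+00]
 [ 6.128e+02 -1.000e-01  4.000e+00]]
tray [[443. 326.  26.]
 [608. 328.  26.]
 [608. 244.  26.]
 [447. 240.  26.]] [526. 284.  26.]
```

```bash
cat >> h.py <<'E'
from scipy.spatial.transform import Rotation as Ro
def go(*targets):
    s=read_state();A=Ro.from_euler('xyz',s['tool_rot']);p=np.array(s['eef_pos'])
    print('at',round(s['clock'],2),p.round(1),np.round(s['tool_rot'],3),'w',round(s['width'],1),'gf',round(s['gripper_force'],1),'F',np.round(s['force'],1))
    for x,y,z,yaw in targets:
        B=Ro.from_euler('xyz',[np.pi,0,yaw]);v=(A.inv()*B).as_rotvec()
        print('  d(cm)',(A.inv().apply(np.array([x,y,z])-p)/10).round(2),'a',v.round(3))
E
python3 -c "
from h import *
go((530,-14,300,1.789))"
```

```text
at 0.1 [ 220.2 -611.   230.5] [-3.14  -0.     0.346] w 85.5 gf 0.0 F [ 1.   0.4 -0. ]
  d(cm) [ 49.38 -45.67  -6.87] a [-1.000e-03 -1.000e-03 -1.443e+00]
```

Request:
{"api": "send_rows", "payload": {
  "series": [
    {"dx": 24.7,"dy": -22.8,"dz": -6.9,"az": -0.72,"hand": 0},
    {"dx": 24.7,"dy": -22.8,"dz": -6.9,"az": -0.72,"hand": 0},
    {"dx": 24.7,"dy": -22.8,"dz": -6.9,"az": -0.72,"hand": 0},
    {"dx": 24.7,"dy": -22.8,"dz": -6.9,"az": -0.72,"hand": 0},
    {"dx": 24.7,"dy": -22.8,"dz": -6.9,"az": -0.72,"hand": 0},
    {"dx": 24.7,"dy": -22.8,"dz": -6.9,"az": -0.72,"hand": 0},
    {"dx": 24.7,"dy": -22.8,"dz": -6.9,"az": -0.72,"hand": 0},
    {"dx": 24.7,"dy": -22.8,"dz": -6.9,"az": -0.72,"hand": 0},
    {"dx": 24.7,"dy": -22.8,"dz": -6.9,"az": -0.72,"hand": 0}
  ]
}}

```text
invalid input at $.series[0]: expected keys ax, ay, az, dx, dy, dz, hand
```

```bash
python3 -c "
from h import *
go((530,-14,300,1.789))"
```

```text
at 0.1 [ 220.2 -611.   230.5] [-3.14  -0.     0.346] w 85.5 gf 0.0 F [ 1.   0.4 -0. ]
  d(cm) [ 49.38 -45.67  -6.87] a [-1.000e-03 -1.000e-03 -1.443e+00]
```

Request:
{"api": "send_rows", "payload": {
  "series": [
    {"ax": 0,"ay": 0,"dx": 49.4,"dy": -45.7,"dz": -6.9,"az": -1.44,"hand": 0},
    {"ax": 0,"ay": 0,"dx": 49.4,"dy": -45.7,"dz": -6.9,"az": -1.44,"hand": 0},
    {"ax": 0,"ay": 0,"dx": 49.4,"dy": -45.7,"dz": -6.9,"az": -1.44,"hand": 0},
    {"ax": 0,"ay": 0,"dx": 49.4,"dy": -45.7,"dz": -6.9,"az": -1.44,"hand": 0},
    {"ax": 0,"ay": 0,"dx": 49.4,"dy": -45.7,"dz": -6.9,"az": -1.44,"hand": 0},
    {"ax": 0,"ay": 0,"dx": 49.4,"dy": -45.7,"dz": -6.9,"az": -1.44,"hand": 0},
    {"ax": 0,"ay": 0,"dx": 49.4,"dy": -45.7,"dz": -6.9,"az": -1.44,"hand": 0},
    {"ax": 0,"ay": 0,"dx": 49.4,"dy": -45.7,"dz": -6.9,"az": -1.44,"hand": 0},
    {"ax": 0,"ay": 0,"dx": 49.4,"dy": -45.7,"dz": -6.9,"az": -1.44,"hand": 0},
    {"ax": 0,"ay": 0,"dx": 49.4,"dy": -45.7,"dz": -6.9,"az": -1.44,"hand": 0}
  ]
}}

```text
clock: 1.1
eef_pos: [449.7, -168.2, 282.5]
tool_rot: [-3.141, 0.0, 1.791]
force: [0.1, -0.9, 0.3]
width: 85.7
gripper_force: 0.0
```

```bash
python3 -c "
from h import *
go((530,-14,300,1.789))"
```

```text
at 1.1 [ 449.7 -168.2  282.5] [-3.141  0.     1.791] w 85.7 gf 0.0 F [ 0.1 -0.9  0.3]
  d(cm) [13.3  11.2  -1.75] a [-0.     0.     0.002]
```

Request:
{"api": "send_rows", "payload": {
  "series": [
    {"ax": 0,"ay": 0,"dx": 13.3,"dy": 11.2,"dz": -1.8,"az": 0,"hand": 0},
    {"ax": 0,"ay": 0,"dx": 13.3,"dy": 11.2,"dz": -1.8,"az": 0,"hand": 0},
    {"ax": 0,"ay": 0,"dx": 13.3,"dy": 11.2,"dz": -1.8,"az": 0,"hand": 0},
    {"ax": 0,"ay": 0,"dx": 13.3,"dy": 11.2,"dz": -1.8,"az": 0,"hand": 0},
    {"ax": 0,"ay": 0,"dx": 13.3,"dy": 11.2,"dz": -1.8,"az": 0,"hand": 0},
    {"ax": 0,"ay": 0,"dx": 13.3,"dy": 11.2,"dz": -1.8,"az": 0,"hand": 0},
    {"ax": 0,"ay": 0,"dx": 13.3,"dy": 11.2,"dz": -1.8,"az": 0,"hand": 0},
    {"ax": 0,"ay": 0,"dx": 13.3,"dy": 11.2,"dz": -1.8,"az": 0,"hand": 0}
  ]
}}

```text
clock: 1.9
eef_pos: [529.8, -17.9, 300.1]
tool_rot: [-3.141, 0.001, 1.783]
force: [-0.4, -0.1, -0.1]
width: 84.7
gripper_force: 0.0
```

```bash
python3 -c "
from h import *
go((530,-14,300,1.789))
d=snap('wrist','w1');crop(d,'w1',0,0,512,384,1.5)
print('C',(-d['R'].T@d['t']).round(1));
for n,p in [('black',(543.1,27.5,119)),('blue',(561.3,-54.5,149)),('rear',(612.8,0,26)),('tray',(526,284,5)),('padblk',(566,-275,5))]: print(n,(1.5*proj(d,p)).round())"
```

```text
at 1.9 [529.8 -17.9 300.1] [-3.141e+00  1.000e-03  1.783e+00] w 84.7 gf 0.0 F [-0.4 -0.1 -0.1]
  d(cm) [0.38 0.1  0.01] a [-0.001  0.001 -0.006]
C [515.4  48.7 442.8]
black [[423. 186.]]
blue [[424. 332.]]
rear [[491. 229.]]
tray [[ 473. -201.]]
padblk [[366. 487.]]
```

View pics/w1.png

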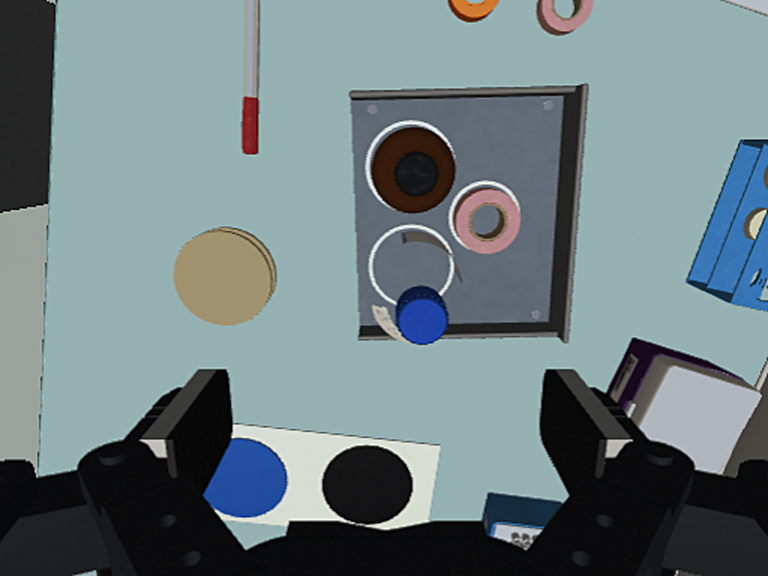

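The wrist view (768x576) shows the black cap at (416,174), the blue cap top at (422,318), and the tape at (488,218) on its ring. The small pink look-alike is at (565,5), outside the bay. The pads are at (368,484) and (241,478).

Run:
```python
from h import *
d=load('w1')
for n,p,z in [('blackcap',(416,174),119),('bluecap',(422,318.5),149),('tape',(489,220),26),('ringBlk',(413,167),4),('ringBlue',(412,266),4),('ringRear',(485,217),4),('padblack',(367.5,484.5),5),('padblue',(241,478),5)]:
    print(n,onz(d,np.array(p)/1.5,z)[0].round(1))
im=cv2.cvtColor(d['pixels'],cv2.COLOR_RGB2HSV).astype(int)
def ell(m,box,z):
    x0,y0,x1,y1=[int(v/1.5) for v in box];b=np.zeros(m.shape,np.uint8);b[y0:y1,x0:x1]=m[y0:y1,x0:x1]
    n,l,s,c=cv2.connectedComponentsWithStats(b);i=1+s[1:,4].argmax()
    cn=cv2.findContours((l==i).astype(np.uint8),0,1)[0][0];E=cv2.fitEllipse(cn);print(np.round(E[0],1)*1.5,np.round(E[1],1),onz(d,[E[0]],z)[0].round(1))
H,S,V=im[...,0],im[...,1],im[...,2]
ell((V<60)&(H<200),(310,440,425,530),5)
ell((S>90)&(H<25)|(V<60),(360,120,460,220),84)
ell((S>50)&((H<15)|(H>165)),(450,180,525,260),20)
```

```text
blackcap [537.5  33.8 119. ]
bluecap [558.1 -46.4 149. ]
tape [609.4   6.7  26. ]
ringBlk [541.6  33.5   4. ]
ringBlue [559.7 -48.3   4. ]
ringRear [610.4   6.2   4. ]
padblack [ 566.4 -271.6    5. ]
padblue [ 444.2 -290.5    5. ]
[366.6 484.2] [51.4 59. ] [ 565.4 -271.5    5. ]
[412.65 169.5 ] [54.5 56.5] [537.   34.6  84. ]
[485.85 219.9 ] [42.7 43.9] [608.2   5.7  20. ]
```

Run:
```python
from h import *
go((558,-47,220,1.789))
d=snap('wrist','w2')
print('C',(-d['R'].T@d['t']).round(1))
im=cv2.cvtColor(d['pixels'],cv2.COLOR_RGB2HSV).astype(int)
def ell(m,box,z):
    x0,y0,x1,y1=[int(v/1.5) for v in box];b=np.zeros(m.shape,np.uint8);b[y0:y1,x0:x1]=m[y0:y1,x0:x1]
    n,l,s,c=cv2.connectedComponentsWithStats(b);i=1+s[1:,4].argmax()
    cn=cv2.findContours((l==i).astype(np.uint8),0,1)[0][0];E=cv2.fitEllipse(cn);print(np.round(E[0],1)*1.5,np.round(E[1],1),onz(d,[E[0]],z)[0].round(1))
H,S,V=im[...,0],im[...,1],im[...,2]
ell((V<60)&(H<200),(310,440,425,530),5)
ell((S>90)&(H<25)|(V<60),(360,120,460,220),84)
ell((S>50)&((H<15)|(H>165)),(450,180,525,260),20)
ell((S>150)&(H>100)&(H<125)&(V>130),(380,270,460,360),149)
```

```text
at 1.95 [529.9 -17.8 300.2] [-3.141e+00  1.000e-03  1.783e+00] w 85.4 gf 0.0 F [-0.7  0.2  0.4]
  d(cm) [-3.45  2.13  8.02] a [-0.001  0.001 -0.006]
C [515.5  48.9 442.9]
[366.15 484.5 ] [51.3 58.7] [ 565.4 -271.6    5. ]
[412.35 169.8 ] [54.4 56.4] [537.1  34.7  84. ]
[485.55 219.9 ] [42.6 43.9] [608.2   5.8  20. ]
[421.65 321.15] [28.3 30.5] [558.5 -47.8 149. ]
```

Request:
{"api": "send_rows", "payload": {
  "series": [
    {"ax": 0,"ay": 0,"dx": -3.5,"dy": 2.2,"dz": 4.5,"az": 0,"hand": 0},
    {"ax": 0,"ay": 0,"dx": -3.5,"dy": 2.2,"dz": 8,"az": 0,"hand": 0},
    {"ax": 0,"ay": 0,"dx": -3.5,"dy": 2.2,"dz": 8,"az": 0,"hand": 0},
    {"ax": 0,"ay": 0,"dx": -3.5,"dy": 2.2,"dz": 8,"az": 0,"hand": 0},
    {"ax": 0,"ay": 0,"dx": -3.5,"dy": 2.2,"dz": 8,"az": 0,"hand": 0}
  ]
}}

```text
clock: 2.5
eef_pos: [560.3, -44.9, 222.3]
tool_rot: [3.138, 0.0, 1.786]
force: [0.4, 0.0, 0.5]
width: 85.5
gripper_force: 0.0
```

```bash
python3 -c "
from h import *
go((559,-48,112,1.789))
d=snap('wrist','w3');crop(d,'w3',0,0,512,384,1.5)
for n,p in [('bluetop',(559,-48,149)),('blacktop',(538,34,119)),('rear',(610,5,26))]: print(n,(1.5*proj(d,p)).round())"
```

```text
at 2.5 [560.3 -44.9 222.3] [3.138 0.    1.786] w 85.5 gf 0.0 F [0.4 0.  0.5]
  d(cm) [-0.27 -0.23 11.03] a [ 0.003  0.    -0.003]
bluetop [[380. 310.]]
blacktop [[374. 110.]]
rear [[476. 190.]]
```

View pics/w3.png

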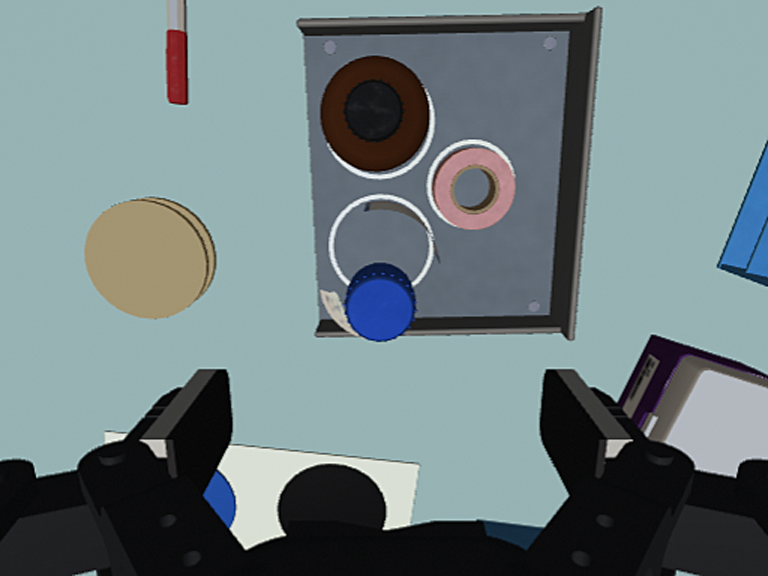

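The blue cap top is at (380,307) against a predicted (380,310), so the estimates hold. Descending on it.

Request:
{"api": "send_rows", "payload": {
  "series": [
    {"ax": 0,"ay": 0,"dx": -0.2,"dy": -0.2,"dz": 3,"az": 0,"hand": 0},
    {"ax": 0,"ay": 0,"dx": -0.2,"dy": -0.2,"dz": 6,"az": 0,"hand": 0},
    {"ax": 0,"ay": 0,"dx": -0.2,"dy": -0.2,"dz": 9,"az": 0,"hand": 0},
    {"ax": 0,"ay": 0,"dx": -0.2,"dy": -0.2,"dz": 11,"az": 0,"hand": 0},
    {"ax": 0,"ay": 0,"dx": -0.2,"dy": -0.2,"dz": 11,"az": 0,"hand": 0},
    {"ax": 0,"ay": 0,"dx": -0.2,"dy": -0.2,"dz": 11,"az": 0,"hand": 0},
    {"ax": 0,"ay": 0,"dx": -0.2,"dy": -0.2,"dz": 11,"az": 0,"hand": 0}
  ]
}}

```text
clock: 3.25
eef_pos: [559.4, -47.8, 112.4]
tool_rot: [3.138, 0.001, 1.786]
force: [0.1, -0.4, -0.6]
width: 85.7
gripper_force: 0.0
```

```bash
python3 -c "
from h import *
go((559,-47,112,1.789))
d=snap('side','s3');crop(d,'s3',210,130,340,260,4.5)"
```

```text
at 3.25 [559.4 -47.8 112.4] [3.138e+00 1.000e-03 1.786e+00] w 85.7 gf 0.0 F [ 0.1 -0.4 -0.6]
  d(cm) [ 0.09 -0.02  0.04] a [ 0.004  0.001 -0.003]
```

View pics/s3.png

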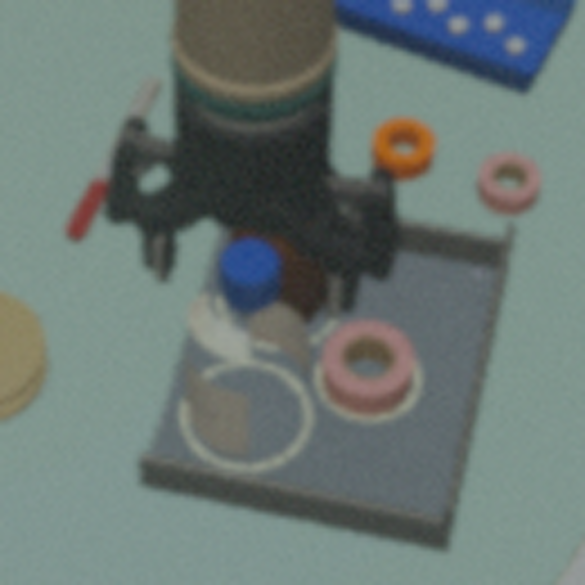

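Side crop: the fingertips at (160,275) and (340,305) straddle the blue cap at (250,275). Closing now.

Request:
{"api": "send_rows", "payload": {
  "series": [
    {"ax": 0,"ay": 0,"az": 0,"dx": 0,"dy": 0,"dz": 0,"hand": 0.4},
    {"ax": 0,"ay": 0,"az": 0,"dx": 0,"dy": 0,"dz": 0,"hand": 1},
    {"ax": 0,"ay": 0,"az": 0,"dx": 0,"dy": 0,"dz": 0,"hand": 1},
    {"ax": 0,"ay": 0,"az": 0,"dx": 0,"dy": 0,"dz": 0,"hand": 1},
    {"ax": 0,"ay": 0,"az": 0,"dx": 0,"dy": 0,"dz": 0,"hand": 1},
    {"ax": 0,"ay": 0,"az": 0,"dx": 0,"dy": 0,"dz": 0,"hand": 1},
    {"ax": 0,"ay": 0,"az": 0,"dx": 0,"dy": 0,"dz": 0,"hand": 1},
    {"ax": 0,"ay": 0,"az": 0,"dx": 0,"dy": 0,"dz": 0,"hand": 1}
  ]
}}

```text
clock: 4.1
eef_pos: [558.3, -48.0, 110.6]
tool_rot: [3.141, 0.0, 1.786]
force: [0.6, 0.5, 4.1]
width: 29.6
gripper_force: 59.0
```

```bash
python3 -c "
from h import *
go((559.4,-47.8,232,1.786),(445,-292,232,1.786))"
```

```text
at 4.1 [558.3 -48.  110.6] [3.141 0.    1.786] w 29.6 gf 59.0 F [0.6 0.5 4.1]
  d(cm) [ -0.     0.12 -12.14] a [ 0.001  0.    -0.   ]
  d(cm) [-21.42 -16.26 -12.15] a [ 0.001  0.    -0.   ]
```

Request:
{"api": "send_rows", "payload": {
  "series": [
    {"ax": 0,"ay": 0,"az": 0,"dx": 0,"dy": 0,"dz": -1.5,"hand": 1},
    {"ax": 0,"ay": 0,"az": 0,"dx": 0,"dy": 0,"dz": -4,"hand": 1},
    {"ax": 0,"ay": 0,"az": 0,"dx": 0,"dy": 0,"dz": -7,"hand": 1},
    {"ax": 0,"ay": 0,"az": 0,"dx": -1,"dy": -0.8,"dz": -9,"hand": 1},
    {"ax": 0,"ay": 0,"az": 0,"dx": -3,"dy": -2.3,"dz": -10,"hand": 1},
    {"ax": 0,"ay": 0,"az": 0,"dx": -5.4,"dy": -4.1,"dz": -10,"hand": 1},
    {"ax": 0,"ay": 0,"az": 0,"dx": -8,"dy": -6.1,"dz": -10,"hand": 1},
    {"ax": 0,"ay": 0,"az": 0,"dx": -10.6,"dy": -8.1,"dz": -10,"hand": 1},
    {"ax": 0,"ay": 0,"az": 0,"dx": -13.2,"dy": -10.1,"dz": -10,"hand": 1},
    {"ax": 0,"ay": 0,"az": 0,"dx": -15.8,"dy": -12.1,"dz": -10,"hand": 1}
  ]
}}

```text
clock: 5.1
eef_pos: [471.4, -229.0, 209.2]
tool_rot: [-3.139, -0.002, 1.786]
force: [0.3, 0.5, -3.4]
width: 29.1
gripper_force: 60.0
```

```bash
python3 -c "
from h import *
go((444.5,-291.7,212,1.786),(444.5,-291.7,113.5,1.786))"
```

```text
at 5.1 [ 471.4 -229.   209.2] [-3.139e+00 -2.000e-03  1.786e+00] w 29.1 gf 60.0 F [ 0.3  0.5 -3.4]
  d(cm) [-5.55 -3.97 -0.27] a [-0.002 -0.002 -0.   ]
  d(cm) [-5.56 -3.94  9.58] a [-0.002 -0.002 -0.   ]
```

Request:
{"api": "send_rows", "payload": {
  "series": [
    {"ax": 0,"ay": 0,"az": 0,"dx": -2.2,"dy": -1.7,"dz": 0,"hand": 1},
    {"ax": 0,"ay": 0,"az": 0,"dx": -4,"dy": -3,"dz": 0,"hand": 1},
    {"ax": 0,"ay": 0,"az": 0,"dx": -5.2,"dy": -3.8,"dz": 1,"hand": 1},
    {"ax": 0,"ay": 0,"az": 0,"dx": -5.6,"dy": -4.1,"dz": 3,"hand": 1},
    {"ax": 0,"ay": 0,"az": 0,"dx": -5.6,"dy": -4.1,"dz": 6,"hand": 1},
    {"ax": 0,"ay": 0,"az": 0,"dx": -5.6,"dy": -4.1,"dz": 8,"hand": 1},
    {"ax": 0,"ay": 0,"az": 0,"dx": -5.6,"dy": -4.1,"dz": 8.6,"hand": 1},
    {"ax": 0,"ay": 0,"az": 0,"dx": -5.6,"dy": -4.1,"dz": 8.6,"hand": 1},
    {"ax": 0,"ay": 0,"az": 0,"dx": -5.6,"dy": -4.1,"dz": 8.6,"hand": 1}
  ]
}}

```text
clock: 6.0
eef_pos: [445.9, -291.5, 124.7]
tool_rot: [3.141, 0.0, 1.786]
force: [0.0, -0.5, -2.8]
width: 28.8
gripper_force: 59.8
```

```bash
python3 -c "
from h import *
go((444.5,-291.7,112.5,1.786))"
```

```text
at 6.0 [ 445.9 -291.5  124.7] [3.141 0.    1.786] w 28.8 gf 59.8 F [ 0.  -0.5 -2.8]
  d(cm) [ 0.01 -0.14  1.22] a [0.001 0.    0.   ]
```

Request:
{"api": "send_rows", "payload": {
  "series": [
    {"ax": 0,"ay": 0,"az": 0,"dx": 0,"dy": -0.1,"dz": 0.5,"hand": 1},
    {"ax": 0,"ay": 0,"az": 0,"dx": 0,"dy": -0.1,"dz": 0.9,"hand": 1},
    {"ax": 0,"ay": 0,"az": 0,"dx": 0,"dy": -0.1,"dz": 1.2,"hand": 1},
    {"ax": 0,"ay": 0,"az": 0,"dx": 0,"dy": -0.1,"dz": 1.2,"hand": 1}
  ]
}}

```text
clock: 6.4
eef_pos: [444.0, -291.8, 112.1]
tool_rot: [-3.141, -0.0, 1.786]
force: [0.6, -0.3, -3.2]
width: 29.2
gripper_force: 59.8
```

Request:
{"api": "send_rows", "payload": {
  "series": [
    {"ax": 0,"ay": 0,"az": 0,"dx": 0,"dy": 0,"dz": 0.1,"hand": 1},
    {"ax": 0,"ay": 0,"az": 0,"dx": 0,"dy": 0,"dz": 0.1,"hand": 1}
  ]
}}

```text
clock: 6.6
eef_pos: [444.5, -292.0, 111.6]
tool_rot: [3.141, 0.0, 1.786]
force: [-0.4, 0.9, 0.2]
width: 29.3
gripper_force: 60.1
```

```bash
python3 -c "
from h import *
go((444.5,-291.7,112.5,1.786))
s=snap('side','s4');w=snap('wrist','w4');crop(s,'s4',130,240,260,340,4)"
```

```text
at 6.6 [ 444.5 -292.   111.6] [3.141 0.    1.786] w 29.3 gf 60.1 F [-0.4  0.9  0.2]
  d(cm) [ 0.02  0.01 -0.09] a [ 0.  0. -0.]
```

View pics/s4.png

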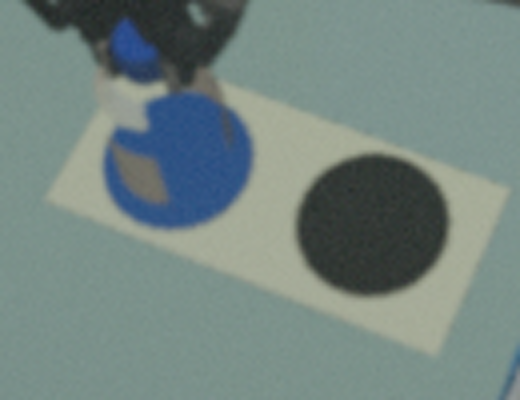

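The blue-capped bottle stands on the blue pad, cap at (135,50) in the crop, and the load is off the wrist. Releasing.

Request:
{"api": "send_rows", "payload": {
  "series": [
    {"ax": 0,"ay": 0,"az": 0,"dx": 0,"dy": 0,"dz": 0,"hand": 0.5},
    {"ax": 0,"ay": 0,"az": 0,"dx": 0,"dy": 0,"dz": 0,"hand": 0},
    {"ax": 0,"ay": 0,"az": 0,"dx": 0,"dy": 0,"dz": 0,"hand": 0},
    {"ax": 0,"ay": 0,"az": 0,"dx": 0,"dy": 0,"dz": 0,"hand": 0},
    {"ax": 0,"ay": 0,"az": 0,"dx": 0,"dy": 0,"dz": 0,"hand": 0},
    {"ax": 0,"ay": 0,"az": 0,"dx": 0,"dy": 0,"dz": -3,"hand": 0},
    {"ax": 0,"ay": 0,"az": 0,"dx": 0,"dy": 0,"dz": -8,"hand": 0},
    {"ax": 0,"ay": 0,"az": 0,"dx": 0,"dy": 0,"dz": -12,"hand": 0},
    {"ax": 0,"ay": 0,"az": 0,"dx": 4,"dy": 2,"dz": -12,"hand": 0},
    {"ax": 0,"ay": 0,"az": 0,"dx": 8,"dy": 4.2,"dz": -12,"hand": 0}
  ]
}}

```text
clock: 7.7
eef_pos: [468.7, -205.7, 232.8]
tool_rot: [3.139, 0.003, 1.781]
force: [0.4, -0.3, -0.4]
width: 85.4
gripper_force: 0.0
```

```bash
python3 -c "
from h import *
go((537.5,34,200,1.786))
s=snap('side','s5')
for z in (5,150): print(proj(s,(444.5,-291.7,z)))
im=cv2.cvtColor(s['pixels'],cv2.COLOR_RGB2HSV).astype(int)
b=((im[...,0]>100)&(im[...,0]<125)&(im[...,1]>120)).astype(np.uint8);b[:,:130]=0;b[:,210:]=0;b[:235]=0;b[310:]=0
n,l,st,c=cv2.connectedComponentsWithStats(b);print([(st[i],c[i].round(1)) for i in range(1,n) if st[i,4]>50])
print(proj(s,(444.5,-291.7,133)))"
```

```text
at 7.7 [ 468.7 -205.7  232.8] [3.139e+00 3.000e-03 1.781e+00] w 85.4 gf 0.0 F [ 0.4 -0.3 -0.4]
  d(cm) [22.02 11.72  3.25] a [ 0.003  0.003 -0.005]
[[174.25217081 279.36905246]]
[[164.78355718 248.38846598]]
[(array([159, 244,  13,  15, 144], dtype=int32), array([165. , 250.5])), (array([157, 264,  35,  32, 689], dtype=int32), array([176.1, 279.7]))]
[[166.00057861 252.38180206]]
```

Request:
{"api": "send_rows", "payload": {
  "series": [
    {"ax": 0,"ay": 0,"az": 0,"dx": 22,"dy": 11.7,"dz": 3,"hand": 0},
    {"ax": 0,"ay": 0,"az": 0,"dx": 22,"dy": 11.7,"dz": 3,"hand": 0},
    {"ax": 0,"ay": 0,"az": 0,"dx": 22,"dy": 11.7,"dz": 3,"hand": 0},
    {"ax": 0,"ay": 0,"az": 0,"dx": 22,"dy": 11.7,"dz": 3,"hand": 0},
    {"ax": 0,"ay": 0,"az": 0,"dx": 22,"dy": 11.7,"dz": 3,"hand": 0},
    {"ax": 0,"ay": 0,"az": 0,"dx": 22,"dy": 11.7,"dz": 3,"hand": 0},
    {"ax": 0,"ay": 0,"az": 0,"dx": 22,"dy": 11.7,"dz": 3,"hand": 0},
    {"ax": 0,"ay": 0,"az": 0,"dx": 22,"dy": 11.7,"dz": 3,"hand": 0}
  ]
}}

```text
clock: 8.55
eef_pos: [535.2, 33.4, 201.1]
tool_rot: [-3.141, 0.001, 1.784]
force: [-0.4, 0.3, -0.4]
width: 85.1
gripper_force: 0.0
```

Run:
```python
from h import *
go((537.5,34,90,1.786))
d=snap('wrist','w5')
im=cv2.cvtColor(d['pixels'],cv2.COLOR_RGB2HSV).astype(int);H,S,V=im[...,0],im[...,1],im[...,2]
p=proj(d,(537.5,34,119))[0];print(p)
b=(V<62).astype(np.uint8);m=np.zeros_like(b);x,y=p.astype(int);m[y-30:y+30,x-30:x+30]=1
n,l,st,c=cv2.connectedComponentsWithStats(b*m);i=1+st[1:,4].argmax();print(st[i],c[i],onz(d,[c[i]],119))
b=((S>50)&((H<15)|(H>165))&(V>150)).astype(np.uint8);p=proj(d,(610,5.5,26))[0];m[:]=0;x,y=p.astype(int);m[y-40:y+40,x-40:x+40]=1
cn=max(cv2.findContours(b*m,0,1)[0],key=cv2.contourArea);E=cv2.fitEllipse(cn);print(p,E,onz(d,[E[0]],24))
```

```text
at 8.55 [535.2  33.4 201.1] [-3.141e+00  1.000e-03  1.784e+00] w 85.1 gf 0.0 F [-0.4  0.3 -0.4]
  d(cm) [ 0.02  0.24 11.11] a [-0.001  0.001 -0.002]
[260.57315359 198.49761547]
[ 230  168   60   51 2671] [260.18831898 190.47510296] [[536.02993192  39.46145607 119.        ]]
[326.30896191 213.34906403] ((324.67535400390625, 212.5916748046875), (49.07905960083008, 52.84183120727539), 71.65571594238281) [[608.79647793   5.3198114   24.        ]]
```

Request:
{"api": "send_rows", "payload": {
  "series": [
    {"ax": 0,"ay": 0,"az": 0,"dx": 0,"dy": 0.2,"dz": 3,"hand": 0},
    {"ax": 0,"ay": 0,"az": 0,"dx": 0,"dy": 0.2,"dz": 6,"hand": 0},
    {"ax": 0,"ay": 0,"az": 0,"dx": 0,"dy": 0.2,"dz": 9,"hand": 0},
    {"ax": 0,"ay": 0,"az": 0,"dx": 0,"dy": 0.2,"dz": 11,"hand": 0},
    {"ax": 0,"ay": 0,"az": 0,"dx": 0,"dy": 0.2,"dz": 11,"hand": 0},
    {"ax": 0,"ay": 0,"az": 0,"dx": 0,"dy": 0.2,"dz": 11,"hand": 0.4},
    {"ax": 0,"ay": 0,"az": 0,"dx": 0,"dy": 0.2,"dz": 11,"hand": 0.4}
  ]
}}

```text
clock: 9.3
eef_pos: [538.6, 34.9, 92.7]
tool_rot: [3.139, 0.0, 1.784]
force: [0.6, -0.3, 0.8]
width: 59.2
gripper_force: 0.0
```

Request:
{"api": "send_rows", "payload": {
  "series": [
    {"ax": 0,"ay": 0,"az": 0,"dx": 0,"dy": 0,"dz": 0,"hand": 1},
    {"ax": 0,"ay": 0,"az": 0,"dx": 0,"dy": 0,"dz": 0,"hand": 1},
    {"ax": 0,"ay": 0,"az": 0,"dx": 0,"dy": 0,"dz": 0,"hand": 1},
    {"ax": 0,"ay": 0,"az": 0,"dx": 0,"dy": 0,"dz": 0,"hand": 1},
    {"ax": 0,"ay": 0,"az": 0,"dx": 0,"dy": 0,"dz": 0,"hand": 1},
    {"ax": 0,"ay": 0,"az": 0,"dx": 0,"dy": 0,"dz": 0,"hand": 1},
    {"ax": 0,"ay": 0,"az": 0,"dx": 0,"dy": 0,"dz": 0,"hand": 1}
  ]
}}

```text
clock: 10.0
eef_pos: [537.9, 35.4, 92.4]
tool_rot: [3.14, 0.001, 1.786]
force: [-1.5, -1.4, 5.3]
width: 24.1
gripper_force: 58.5
```

```bash
python3 -c "
from h import *
go((566,-273,190,1.786))"
```

```text
at 10.0 [537.9  35.4  92.4] [3.140e+00 1.000e-03 1.786e+00] w 24.1 gf 58.5 F [-1.5 -1.4  5.3]
  d(cm) [-30.74  -3.83  -9.74] a [ 0.001  0.001 -0.   ]
```

Request:
{"api": "send_rows", "payload": {
  "series": [
    {"ax": 0,"ay": 0,"az": 0,"dx": 0,"dy": 0,"dz": -1.5,"hand": 1},
    {"ax": 0,"ay": 0,"az": 0,"dx": 0,"dy": 0,"dz": -4,"hand": 1},
    {"ax": 0,"ay": 0,"az": 0,"dx": 0,"dy": 0,"dz": -7,"hand": 1},
    {"ax": 0,"ay": 0,"az": 0,"dx": -1.5,"dy": -0.2,"dz": -9,"hand": 1},
    {"ax": 0,"ay": 0,"az": 0,"dx": -4,"dy": -0.5,"dz": -9.5,"hand": 1},
    {"ax": 0,"ay": 0,"az": 0,"dx": -7.5,"dy": -0.9,"dz": -9.5,"hand": 1},
    {"ax": 0,"ay": 0,"az": 0,"dx": -11,"dy": -1.4,"dz": -9.5,"hand": 1},
    {"ax": 0,"ay": 0,"az": 0,"dx": -14.5,"dy": -1.8,"dz": -9.5,"hand": 1},
    {"ax": 0,"ay": 0,"az": 0,"dx": -18,"dy": -2.2,"dz": -9.5,"hand": 1},
    {"ax": 0,"ay": 0,"az": 0,"dx": -21.5,"dy": -2.6,"dz": -9.5,"hand": 1}
  ]
}}

```text
clock: 11.0
eef_pos: [557.7, -181.5, 186.4]
tool_rot: [-3.141, -0.0, 1.786]
force: [0.6, -0.2, -1.4]
width: 24.6
gripper_force: 59.3
```

```bash
python3 -c "
from h import *
go((566,-273,110,1.786))"
```

```text
at 11.0 [ 557.7 -181.5  186.4] [-3.141 -0.     1.786] w 24.6 gf 59.3 F [ 0.6 -0.2 -1.4]
  d(cm) [-9.12 -1.14  7.64] a [-0. -0. -0.]
```

Request:
{"api": "send_rows", "payload": {
  "series": [
    {"ax": 0,"ay": 0,"az": 0,"dx": -3,"dy": -0.4,"dz": 0,"hand": 1},
    {"ax": 0,"ay": 0,"az": 0,"dx": -5.8,"dy": -0.7,"dz": 0,"hand": 1},
    {"ax": 0,"ay": 0,"az": 0,"dx": -8,"dy": -1,"dz": 1,"hand": 1},
    {"ax": 0,"ay": 0,"az": 0,"dx": -9.1,"dy": -1.1,"dz": 3,"hand": 1},
    {"ax": 0,"ay": 0,"az": 0,"dx": -9.1,"dy": -1.1,"dz": 5.5,"hand": 1},
    {"ax": 0,"ay": 0,"az": 0,"dx": -9.1,"dy": -1.1,"dz": 7.5,"hand": 1},
    {"ax": 0,"ay": 0,"az": 0,"dx": -9.1,"dy": -1.1,"dz": 8.4,"hand": 1},
    {"ax": 0,"ay": 0,"az": 0,"dx": -9.1,"dy": -1.1,"dz": 8.8,"hand": 1},
    {"ax": 0,"ay": 0,"az": 0,"dx": -9.1,"dy": -1.1,"dz": 8.8,"hand": 1}
  ]
}}

```text
clock: 11.9
eef_pos: [566.8, -271.0, 98.2]
tool_rot: [-3.141, -0.0, 1.786]
force: [-0.6, -0.1, -1.9]
width: 24.5
gripper_force: 59.3
```

```bash
python3 -c "
from h import *
go((566,-273,92.5,1.786))"
```

```text
at 11.9 [ 566.8 -271.    98.2] [-3.141 -0.     1.786] w 24.5 gf 59.3 F [-0.6 -0.1 -1.9]
  d(cm) [-0.18 -0.12  0.57] a [-0. -0.  0.]
```

Request:
{"api": "send_rows", "payload": {
  "series": [
    {"ax": 0,"ay": 0,"az": 0,"dx": -0.1,"dy": -0.1,"dz": 0.3,"hand": 1},
    {"ax": 0,"ay": 0,"az": 0,"dx": -0.1,"dy": -0.1,"dz": 0.5,"hand": 1},
    {"ax": 0,"ay": 0,"az": 0,"dx": -0.1,"dy": -0.1,"dz": 0.5,"hand": 1}
  ]
}}

```text
clock: 12.2
eef_pos: [566.0, -272.7, 93.7]
tool_rot: [3.141, 0.0, 1.786]
force: [-0.2, 0.0, -1.6]
width: 24.4
gripper_force: 59.3
```

Request:
{"api": "send_rows", "payload": {
  "series": [
    {"ax": 0,"ay": 0,"az": 0,"dx": 0,"dy": 0,"dz": 0.1,"hand": 1},
    {"ax": 0,"ay": 0,"az": 0,"dx": 0,"dy": 0,"dz": 0.2,"hand": 1}
  ]
}}

```text
clock: 12.4
eef_pos: [566.2, -272.9, 93.4]
tool_rot: [3.141, 0.002, 1.785]
force: [-4.7, 0.7, 16.1]
width: 24.3
gripper_force: 61.0
```

Request:
{"api": "send_rows", "payload": {
  "series": [
    {"ax": 0,"ay": 0,"az": 0,"dx": 0,"dy": 0,"dz": -0.1,"hand": 1},
    {"ax": 0,"ay": 0,"az": 0,"dx": 0,"dy": 0,"dz": -0.1,"hand": 0.5},
    {"ax": 0,"ay": 0,"az": 0,"dx": 0,"dy": 0,"dz": -0.1,"hand": 0},
    {"ax": 0,"ay": 0,"az": 0,"dx": 0,"dy": 0,"dz": -0.1,"hand": 0},
    {"ax": 0,"ay": 0,"az": 0,"dx": 0,"dy": 0,"dz": -0.1,"hand": 0},
    {"ax": 0,"ay": 0,"az": 0,"dx": 0,"dy": 0,"dz": -0.1,"hand": 0},
    {"ax": 0,"ay": 0,"az": 0,"dx": 0,"dy": 0,"dz": -3,"hand": 0},
    {"ax": 0,"ay": 0,"az": 0,"dx": 0,"dy": 0,"dz": -8,"hand": 0},
    {"ax": 0,"ay": 0,"az": 0,"dx": 0,"dy": 0,"dz": -13,"hand": 0},
    {"ax": 0,"ay": 0,"az": 0,"dx": 0,"dy": 0,"dz": -15,"hand": 0}
  ]
}}

```text
clock: 13.4
eef_pos: [568.4, -272.9, 246.6]
tool_rot: [3.135, 0.004, 1.786]
force: [0.4, 0.2, -0.0]
width: 85.4
gripper_force: 0.0
```

```bash
python3 -c "
from h import *
go((609,5.4,200,0.218))
s=snap('side','s6');crop(s,'s6',130,200,290,340,3.5)
for z in (5,120): print((proj(s,(566,-273,z))-[130,200])*3.5)"
```

```text
at 13.4 [ 568.4 -272.9  246.6] [3.135 0.004 1.786] w 85.4 gf 0.0 F [ 0.4  0.2 -0. ]
  d(cm) [26.34  9.87  4.61] a [ 0.009 -0.002  1.568]
[[325.2453299  332.86445484]]
[[314.23823976 251.91275686]]
```

View pics/s6.png

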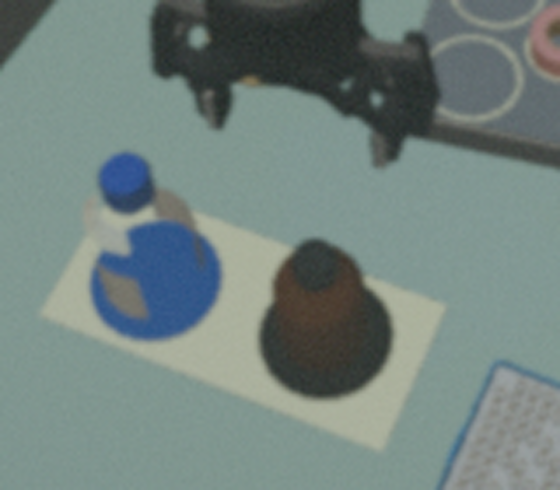

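Both bottles stand upright on the middles of their pads, black cap top at (315,252) as predicted. Next, the tape.

Request:
{"api": "send_rows", "payload": {
  "series": [
    {"ax": 0,"ay": 0,"az": 1.57,"dx": 26.3,"dy": 9.9,"dz": 4,"hand": 0},
    {"ax": 0,"ay": 0,"az": 1.57,"dx": 26.3,"dy": 9.9,"dz": 4,"hand": 0},
    {"ax": 0,"ay": 0,"az": 1.57,"dx": 26.3,"dy": 9.9,"dz": 4,"hand": 0},
    {"ax": 0,"ay": 0,"az": 1.57,"dx": 26.3,"dy": 9.9,"dz": 4,"hand": 0},
    {"ax": 0,"ay": 0,"az": 1.57,"dx": 26.3,"dy": 9.9,"dz": 4,"hand": 0},
    {"ax": 0,"ay": 0,"az": 1.57,"dx": 26.3,"dy": 9.9,"dz": 4,"hand": 0},
    {"ax": 0,"ay": 0,"az": 1.57,"dx": 26.3,"dy": 9.9,"dz": 4,"hand": 0},
    {"ax": 0,"ay": 0,"az": 1.57,"dx": 26.3,"dy": 9.9,"dz": 4,"hand": 0},
    {"ax": 0,"ay": 0,"az": 1.57,"dx": 26.3,"dy": 9.9,"dz": 4,"hand": 0},
    {"ax": 0,"ay": 0,"az": 1.57,"dx": 26.3,"dy": 9.9,"dz": 4,"hand": 0}
  ]
}}

```text
clock: 14.45
eef_pos: [606.3, 5.8, 200.9]
tool_rot: [-3.142, 0.001, 0.28]
force: [-0.1, 0.6, -0.3]
width: 85.1
gripper_force: 0.0
```

```bash
python3 -c "
from h import *
go((609,5.4,150,0.218))"
```

```text
at 14.45 [606.3   5.8 200.9] [-3.142e+00  1.000e-03  2.800e-01] w 85.1 gf 0.0 F [-0.1  0.6 -0.3]
  d(cm) [0.26 0.12 5.09] a [-0.     0.001  0.062]
```

Request:
{"api": "send_rows", "payload": {
  "series": [
    {"ax": 0,"ay": 0,"az": 0.06,"dx": 0.2,"dy": 0.1,"dz": 3,"hand": 0},
    {"ax": 0,"ay": 0,"az": 0.06,"dx": 0.2,"dy": 0.1,"dz": 6,"hand": 0},
    {"ax": 0,"ay": 0,"az": 0.06,"dx": 0.2,"dy": 0.1,"dz": 8,"hand": 0},
    {"ax": 0,"ay": 0,"az": 0.06,"dx": 0.2,"dy": 0.1,"dz": 8,"hand": 0},
    {"ax": 0,"ay": 0,"az": 0.06,"dx": 0.2,"dy": 0.1,"dz": 8,"hand": 0}
  ]
}}

```text
clock: 14.95
eef_pos: [608.8, 5.2, 121.3]
tool_rot: [-3.142, 0.0, 0.226]
force: [-0.1, -0.6, -0.9]
width: 85.5
gripper_force: 0.0
```

Run:
```python
from h import *
d=snap('wrist','w7');crop(d,'w7',0,0,512,384,1.5)
im=cv2.cvtColor(d['pixels'],cv2.COLOR_RGB2HSV).astype(int);H,S,V=im[...,0],im[...,1],im[...,2]
b=((S>50)&((H<15)|(H>165))&(V>150)).astype(np.uint8);p=proj(d,(609,5.4,26))[0];m=np.zeros_like(b);x,y=p.astype(int);m[max(y-60,0):y+60,x-60:x+60]=1
cn=max(cv2.findContours(b*m,0,1)[0],key=cv2.contourArea);E=cv2.fitEllipse(cn);q=onz(d,[E[0]],24)[0];print(p*1.5,E,q)
go((q[0],q[1],6,0.218))
t=proj(d,(526,284,26))[0]*1.5;print('tray',t)
```

```text
[384.50185545 289.92829387] ((256.3279724121094, 192.98806762695312), (68.72736358642578, 71.07894897460938), 90.33323669433594) [608.66024152   5.32876933  24.        ]
at 15.0 [609.5   5.3 122.1] [ 3.141e+00 -1.000e-03  2.260e-01] w 85.4 gf 0.0 F [ 0.8 -0.3  0.2]
  d(cm) [-0.09 -0.03 11.61] a [ 0.    -0.001  0.008]
tray [-215.07822702  326.38529895]
```

View pics/w7.png

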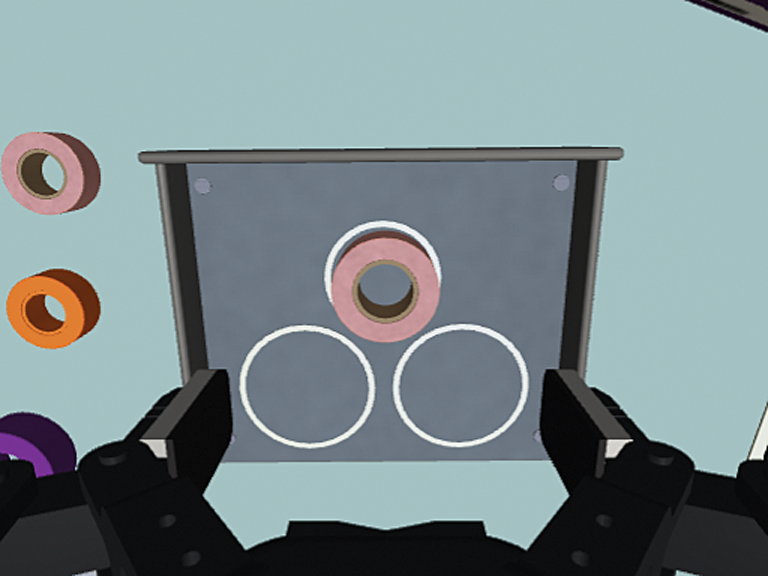

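The wrist view shows the tape at (386,290), midway between the fingers, with the empty front rings at (308,386) and (460,385). The pink one here in the bay is clearly the larger. Descending.

Request:
{"api": "send_rows", "payload": {
  "series": [
    {"ax": 0,"ay": 0,"az": 0,"dx": -0.1,"dy": 0,"dz": 3,"hand": 0},
    {"ax": 0,"ay": 0,"az": 0,"dx": -0.1,"dy": 0,"dz": 6,"hand": 0},
    {"ax": 0,"ay": 0,"az": 0,"dx": -0.1,"dy": 0,"dz": 9,"hand": 0},
    {"ax": 0,"ay": 0,"az": 0,"dx": -0.1,"dy": 0,"dz": 11,"hand": 0},
    {"ax": 0,"ay": 0,"az": 0,"dx": -0.1,"dy": 0,"dz": 11.5,"hand": 0},
    {"ax": 0,"ay": 0,"az": 0,"dx": -0.1,"dy": 0,"dz": 11.5,"hand": 0},
    {"ax": 0,"ay": 0,"az": 0,"dx": -0.1,"dy": 0,"dz": 11.5,"hand": 0.3},
    {"ax": 0,"ay": 0,"az": 0,"dx": -0.1,"dy": 0,"dz": 11.5,"hand": 0.3}
  ]
}}

```text
clock: 15.8
eef_pos: [609.1, 5.0, 8.0]
tool_rot: [3.141, -0.003, 0.226]
force: [0.0, -0.8, -0.1]
width: 60.5
gripper_force: 0.0
```

Request:
{"api": "send_rows", "payload": {
  "series": [
    {"ax": 0,"ay": 0,"az": 0,"dx": 0,"dy": 0,"dz": 0,"hand": 1},
    {"ax": 0,"ay": 0,"az": 0,"dx": 0,"dy": 0,"dz": 0,"hand": 1},
    {"ax": 0,"ay": 0,"az": 0,"dx": 0,"dy": 0,"dz": 0,"hand": 1},
    {"ax": 0,"ay": 0,"az": 0,"dx": 0,"dy": 0,"dz": 0,"hand": 1},
    {"ax": 0,"ay": 0,"az": 0,"dx": 0,"dy": 0,"dz": 0,"hand": 1},
    {"ax": 0,"ay": 0,"az": 0,"dx": 0,"dy": 0,"dz": 0,"hand": 1}
  ]
}}

```text
clock: 16.4
eef_pos: [608.9, 4.9, 8.3]
tool_rot: [3.141, -0.003, 0.226]
force: [-0.8, -0.7, 7.5]
width: 49.8
gripper_force: 61.3
```

Run:
```python
from h import *
d=load('w1');e=load('side0')
# tray yaw from side rim corners and rings from w7
w7=load('w7')
print(onz(w7,np.array([(308,386),(460,385)])/1.5,4).round(1))
go((526,284,150,1.57))
```

```text
[[540.   32.6   4. ]
 [559.3 -48.5   4. ]]
at 16.4 [608.9   4.9   8.3] [ 3.141e+00 -3.000e-03  2.260e-01] w 49.8 gf 61.3 F [-0.8 -0.7  7.5]
  d(cm) [ -1.8  -29.05 -14.19] a [ 0.002 -0.002 -1.344]
```

Request:
{"api": "send_rows", "payload": {
  "series": [
    {"ax": 0,"ay": 0,"az": 0,"dx": 0,"dy": 0,"dz": -2,"hand": 1},
    {"ax": 0,"ay": 0,"az": 0,"dx": 0,"dy": 0,"dz": -5,"hand": 1},
    {"ax": 0,"ay": 0,"az": 0,"dx": 0,"dy": 0,"dz": -9,"hand": 1},
    {"ax": 0,"ay": 0,"az": -0.14,"dx": -0.2,"dy": -2,"dz": -13,"hand": 1},
    {"ax": 0,"ay": 0,"az": -0.28,"dx": -0.4,"dy": -5,"dz": -15,"hand": 1},
    {"ax": 0,"ay": 0,"az": -0.42,"dx": -0.6,"dy": -9,"dz": -16,"hand": 1},
    {"ax": 0,"ay": 0,"az": -0.56,"dx": -0.8,"dy": -12,"dz": -16,"hand": 1},
    {"ax": 0,"ay": 0,"az": -0.7,"dx": -1,"dy": -15,"dz": -16,"hand": 1},
    {"ax": 0,"ay": 0,"az": -0.84,"dx": -1.2,"dy": -18,"dz": -16,"hand": 1},
    {"ax": 0,"ay": 0,"az": -0.98,"dx": -1.4,"dy": -21,"dz": -16,"hand": 1}
  ]
}}

```text
clock: 17.4
eef_pos: [546.9, 207.5, 167.2]
tool_rot: [3.14, -0.0, 1.211]
force: [-0.2, -0.3, 0.4]
width: 50.1
gripper_force: 62.2
```

```bash
python3 -c "
from h import *
go((526,284,150,1.57))"
```

```text
at 17.4 [546.9 207.5 167.2] [ 3.14  -0.     1.211] w 50.1 gf 62.2 F [-0.2 -0.3  0.4]
  d(cm) [ 6.43 -4.65  1.72] a [ 0.001 -0.    -0.359]
```

Request:
{"api": "send_rows", "payload": {
  "series": [
    {"ax": 0,"ay": 0,"az": -0.14,"dx": 2.5,"dy": -2.2,"dz": 0.5,"hand": 1},
    {"ax": 0,"ay": 0,"az": -0.28,"dx": 4.5,"dy": -3.8,"dz": 1,"hand": 1},
    {"ax": 0,"ay": 0,"az": -0.36,"dx": 6.2,"dy": -4.5,"dz": 1.5,"hand": 1},
    {"ax": 0,"ay": 0,"az": -0.36,"dx": 6.4,"dy": -4.6,"dz": 1.5,"hand": 1},
    {"ax": 0,"ay": 0,"az": -0.36,"dx": 6.4,"dy": -4.6,"dz": 1.5,"hand": 1},
    {"ax": 0,"ay": 0,"az": -0.36,"dx": 6.4,"dy": -4.6,"dz": 1.5,"hand": 1}
  ]
}}

```text
clock: 18.0
eef_pos: [527.7, 280.9, 151.7]
tool_rot: [3.141, 0.001, 1.562]
force: [-0.4, 0.2, -0.6]
width: 49.5
gripper_force: 62.2
```

```bash
python3 -c "
from h import *
go((526,284,150,1.57))
d=snap('wrist','w8');crop(d,'w8',0,0,512,384,1.5)
print(proj(d,[(526,284,5)])*1.5)"
```

```text
at 18.0 [527.7 280.9 151.7] [3.141e+00 1.000e-03 1.562e+00] w 49.5 gf 62.2 F [-0.4  0.2 -0.6]
  d(cm) [ 0.31 -0.17  0.16] a [ 0.001  0.001 -0.008]
[[382.11197662 259.63599603]]
```

View pics/w8.png

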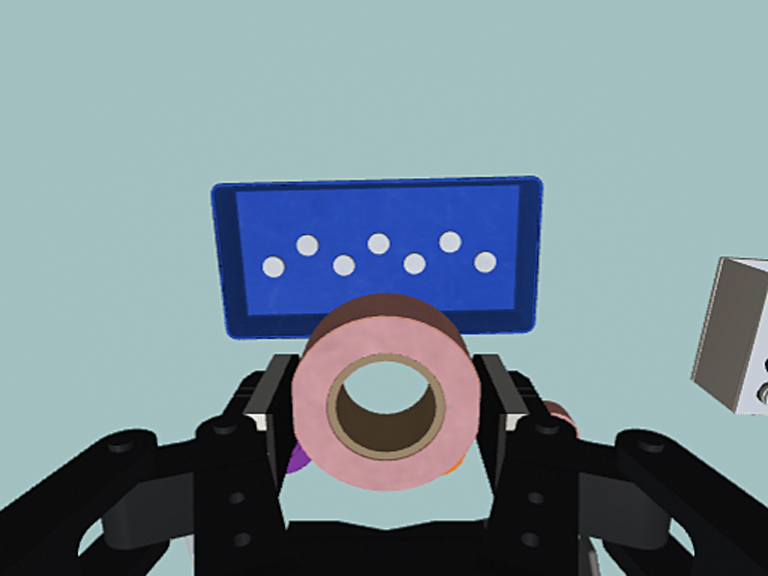

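The tray fills the upper-middle of the view, with rim corners (213,186), (542,179), (535,331) and (230,338). The tape is held level at (386,400).

Run:
```python
from h import *
d=load('w8')
a=onz(d,np.array([(213,186),(542,179),(535,331),(230,338)])/1.5,26);print(a.round(1),a.mean(0).round(1))
b=onz(d,np.array([(236,192),(519,186),(515,309),(246,316)])/1.5,3);print(b.round(1),b.mean(0).round(1))
t=(b[1]-b[0]);print(np.arctan2(t[1],t[0]), np.arctan2(*(b[2]-b[3])[1::-1]))
x,y=(a.mean(0)+b.mean(0))[:2]/2
go((x,y,120,1.6),(x,y,8,1.6))
```

```text
[[440.5 327.7  26. ]
 [607.6 329.9  26. ]
 [609.9 247.9  26. ]
 [441.8 245.1  26. ]] [525.  287.7  26. ]
[[445.4 322.5   3. ]
 [602.  324.6   3. ]
 [604.1 253.1   3. ]
 [445.1 250.    3. ]] [524.2 287.6   3. ]
0.013236875204811904 0.019398635175408838
at 18.05 [527.7 280.8 151.7] [3.141e+00 1.000e-03 1.563e+00] w 49.8 gf 62.2 F [-0.6  0.2 -1.1]
  d(cm) [ 0.68 -0.33  3.17] a [ 0.001  0.001 -0.037]
  d(cm) [ 0.69 -0.34 14.37] a [ 0.001  0.001 -0.037]
```

Request:
{"api": "send_rows", "payload": {
  "series": [
    {"ax": 0,"ay": 0,"az": -0.03,"dx": 0.6,"dy": -0.3,"dz": 2,"hand": 1},
    {"ax": 0,"ay": 0,"az": -0.03,"dx": 0.6,"dy": -0.3,"dz": 5,"hand": 1},
    {"ax": 0,"ay": 0,"az": -0.03,"dx": 0.6,"dy": -0.3,"dz": 8,"hand": 1},
    {"ax": 0,"ay": 0,"az": -0.03,"dx": 0.6,"dy": -0.3,"dz": 10.5,"hand": 1},
    {"ax": 0,"ay": 0,"az": -0.03,"dx": 0.6,"dy": -0.3,"dz": 12,"hand": 1},
    {"ax": 0,"ay": 0,"az": -0.03,"dx": 0.6,"dy": -0.3,"dz": 13,"hand": 1},
    {"ax": 0,"ay": 0,"az": -0.03,"dx": 0.6,"dy": -0.3,"dz": 13.7,"hand": 1},
    {"ax": 0,"ay": 0,"az": -0.03,"dx": 0.6,"dy": -0.3,"dz": 14,"hand": 1},
    {"ax": 0,"ay": 0,"az": -0.03,"dx": 0.6,"dy": -0.3,"dz": 14,"hand": 1}
  ]
}}

```text
clock: 18.95
eef_pos: [524.3, 288.9, 11.7]
tool_rot: [3.141, -0.0, 1.596]
force: [0.6, 0.2, -0.9]
width: 49.6
gripper_force: 62.2
```

Request:
{"api": "send_rows", "payload": {
  "series": [
    {"ax": 0,"ay": 0,"az": 0,"dx": 0,"dy": 0,"dz": 0.1,"hand": 1},
    {"ax": 0,"ay": 0,"az": 0,"dx": 0,"dy": 0,"dz": 0.2,"hand": 1}
  ]
}}

```text
clock: 19.15
eef_pos: [524.5, 289.0, 10.0]
tool_rot: [3.14, -0.001, 1.596]
force: [0.0, 0.1, -0.5]
width: 49.9
gripper_force: 62.2
```

Request:
{"api": "send_rows", "payload": {
  "series": [
    {"ax": 0,"ay": 0,"az": 0,"dx": -0.1,"dy": 0,"dz": 0,"hand": 1},
    {"ax": 0,"ay": 0,"az": 0,"dx": -0.1,"dy": 0,"dz": 0.1,"hand": 1},
    {"ax": 0,"ay": 0,"az": 0,"dx": -0.1,"dy": 0,"dz": 0.1,"hand": 1}
  ]
}}

```text
clock: 19.45
eef_pos: [524.1, 287.6, 8.3]
tool_rot: [3.142, 0.0, 1.596]
force: [-0.1, 0.0, -1.3]
width: 50.0
gripper_force: 62.2
```

Request:
{"api": "send_rows", "payload": {
  "series": [
    {"ax": 0,"ay": 0,"az": 0,"dx": 0,"dy": 0,"dz": 0.1,"hand": 1},
    {"ax": 0,"ay": 0,"az": 0,"dx": 0,"dy": 0,"dz": 0.1,"hand": 1}
  ]
}}

```text
clock: 19.65
eef_pos: [524.0, 287.7, 7.2]
tool_rot: [-3.141, 0.0, 1.596]
force: [-0.0, 0.0, -0.9]
width: 49.9
gripper_force: 62.2
```

Request:
{"api": "send_rows", "payload": {
  "series": [
    {"ax": 0,"ay": 0,"az": 0,"dx": 0,"dy": 0,"dz": 0.1,"hand": 1},
    {"ax": 0,"ay": 0,"az": 0,"dx": 0,"dy": 0,"dz": 0.1,"hand": 1}
  ]
}}

```text
clock: 19.85
eef_pos: [524.1, 287.8, 6.7]
tool_rot: [3.141, 0.0, 1.596]
force: [-0.5, -0.1, 3.6]
width: 49.9
gripper_force: 62.8
```

Request:
{"api": "send_rows", "payload": {
  "series": [
    {"ax": 0,"ay": 0,"az": 0,"dx": 0,"dy": 0,"dz": 0,"hand": 0.3},
    {"ax": 0,"ay": 0,"az": 0,"dx": 0,"dy": 0,"dz": 0,"hand": 0.1},
    {"ax": 0,"ay": 0,"az": 0,"dx": 0,"dy": 0,"dz": 0,"hand": 0.1},
    {"ax": 0,"ay": 0,"az": 0,"dx": 0,"dy": 0,"dz": 0,"hand": 0.1},
    {"ax": 0,"ay": 0,"az": 0,"dx": 0,"dy": 0,"dz": -2,"hand": 0.1},
    {"ax": 0,"ay": 0,"az": 0,"dx": 0,"dy": 0,"dz": -6,"hand": 0},
    {"ax": 0,"ay": 0,"az": 0,"dx": 0,"dy": 0,"dz": -11,"hand": 0},
    {"ax": 0,"ay": 0,"az": 0,"dx": 0,"dy": 0,"dz": -16,"hand": 0},
    {"ax": 0,"ay": 0,"az": 0,"dx": 0,"dy": 0,"dz": -20,"hand": 0},
    {"ax": 0,"ay": 0,"az": 0,"dx": 0,"dy": 0,"dz": -20,"hand": 0}
  ]
}}

```text
clock: 20.85
eef_pos: [527.1, 290.1, 212.5]
tool_rot: [3.131, -0.006, 1.595]
force: [0.1, 0.2, -0.8]
width: 85.6
gripper_force: 0.0
```

```bash
python3 -c "
from h import *
d=snap('wrist','w9');crop(d,'w9',0,0,512,384,1.5)
go((566,-272.5,230,1.786))"
```

```text
at 20.9 [525.7 288.8 209.5] [ 3.136e+00 -3.000e-03  1.595e+00] w 85.5 gf 0.0 F [-0.3 -0.3 -1. ]
  d(cm) [-56.2    2.66  -2.21] a [ 0.006 -0.002 -0.191]
```

View pics/w9.png

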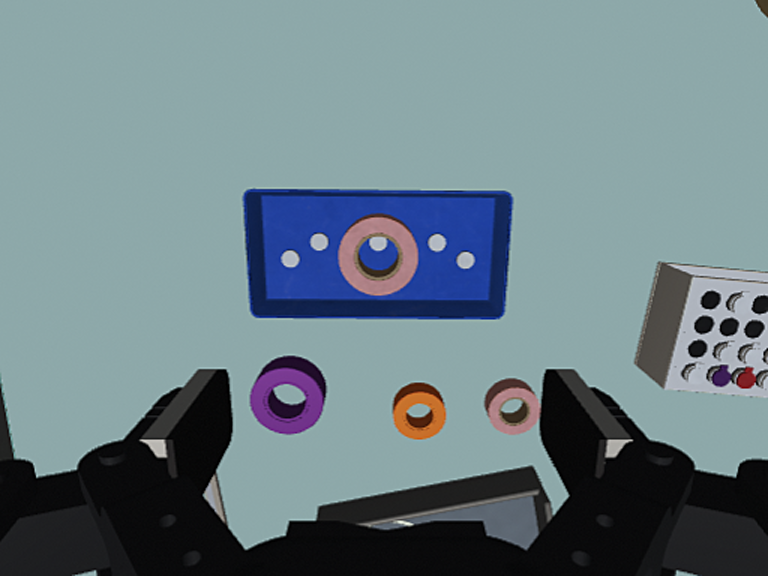

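The tape lies flat in the middle of the tray, at (378,256) against a rim centre of (378,254). Fetching the black-capped bottle.

Request:
{"api": "send_rows", "payload": {
  "series": [
    {"ax": 0,"ay": 0,"az": -0.19,"dx": -56.2,"dy": 2.7,"dz": -2,"hand": 0},
    {"ax": 0,"ay": 0,"az": -0.19,"dx": -56.2,"dy": 2.7,"dz": -2,"hand": 0},
    {"ax": 0,"ay": 0,"az": -0.19,"dx": -56.2,"dy": 2.7,"dz": -2,"hand": 0},
    {"ax": 0,"ay": 0,"az": -0.19,"dx": -56.2,"dy": 2.7,"dz": -2,"hand": 0},
    {"ax": 0,"ay": 0,"az": -0.19,"dx": -56.2,"dy": 2.7,"dz": -2,"hand": 0},
    {"ax": 0,"ay": 0,"az": -0.19,"dx": -56.2,"dy": 2.7,"dz": -2,"hand": 0},
    {"ax": 0,"ay": 0,"az": -0.19,"dx": -56.2,"dy": 2.7,"dz": -2,"hand": 0},
    {"ax": 0,"ay": 0,"az": -0.19,"dx": -56.2,"dy": 2.7,"dz": -2,"hand": 0},
    {"ax": 0,"ay": 0,"az": -0.19,"dx": -56.2,"dy": 2.7,"dz": -2,"hand": 0},
    {"ax": 0,"ay": 0,"az": -0.19,"dx": -56.2,"dy": 2.7,"dz": -2,"hand": 0}
  ]
}}

```text
clock: 21.9
eef_pos: [559.3, -212.6, 222.5]
tool_rot: [-3.139, -0.001, 1.786]
force: [1.3, 0.3, 0.4]
width: 85.8
gripper_force: 0.0
```

```bash
python3 -c "
from h import *
go((566,-272.9,210,1.786))"
```

```text
at 21.9 [ 559.3 -212.6  222.5] [-3.139e+00 -1.000e-03  1.786e+00] w 85.8 gf 0.0 F [1.3 0.3 0.4]
  d(cm) [-6.03 -0.63  1.24] a [-0.002 -0.001 -0.   ]
```

Request:
{"api": "send_rows", "payload": {
  "series": [
    {"ax": 0,"ay": 0,"az": 0,"dx": -4,"dy": -0.4,"dz": 1,"hand": 0},
    {"ax": 0,"ay": 0,"az": 0,"dx": -6,"dy": -0.6,"dz": 1,"hand": 0},
    {"ax": 0,"ay": 0,"az": 0,"dx": -6,"dy": -0.6,"dz": 1,"hand": 0},
    {"ax": 0,"ay": 0,"az": 0,"dx": -6,"dy": -0.6,"dz": 1,"hand": 0},
    {"ax": 0,"ay": 0,"az": 0,"dx": -6,"dy": -0.6,"dz": 1,"hand": 0}
  ]
}}

```text
clock: 22.4
eef_pos: [567.5, -268.0, 213.6]
tool_rot: [-3.141, -0.002, 1.789]
force: [0.5, -0.2, 0.6]
width: 85.1
gripper_force: 0.0
```

```bash
python3 -c "
from h import *
go((566,-272.9,93.5,1.786))"
```

```text
at 22.4 [ 567.5 -268.   213.6] [-3.141e+00 -2.000e-03  1.789e+00] w 85.1 gf 0.0 F [ 0.5 -0.2  0.6]
  d(cm) [-0.47 -0.25 12.01] a [-0.    -0.002  0.003]
```

Request:
{"api": "send_rows", "payload": {
  "series": [
    {"ax": 0,"ay": 0,"az": 0,"dx": -0.5,"dy": -0.2,"dz": 3,"hand": 0},
    {"ax": 0,"ay": 0,"az": 0,"dx": -0.5,"dy": -0.2,"dz": 6,"hand": 0},
    {"ax": 0,"ay": 0,"az": 0,"dx": -0.5,"dy": -0.2,"dz": 9,"hand": 0},
    {"ax": 0,"ay": 0,"az": 0,"dx": -0.5,"dy": -0.2,"dz": 11,"hand": 0},
    {"ax": 0,"ay": 0,"az": 0,"dx": -0.5,"dy": -0.2,"dz": 11.9,"hand": 0},
    {"ax": 0,"ay": 0,"az": 0,"dx": -0.5,"dy": -0.2,"dz": 11.9,"hand": 0},
    {"ax": 0,"ay": 0,"az": 0,"dx": -0.5,"dy": -0.2,"dz": 11.9,"hand": 0}
  ]
}}

```text
clock: 23.1
eef_pos: [567.5, -275.2, 96.2]
tool_rot: [3.14, 0.001, 1.787]
force: [0.0, 0.2, 0.1]
width: 85.7
gripper_force: 0.0
```

Request:
{"api": "send_rows", "payload": {
  "series": [
    {"ax": 0,"ay": 0,"az": 0,"dx": 0.25,"dy": -0.1,"dz": 0.2,"hand": 0},
    {"ax": 0,"ay": 0,"az": 0,"dx": 0.25,"dy": -0.1,"dz": 0.2,"hand": 0},
    {"ax": 0,"ay": 0,"az": 0,"dx": 0.25,"dy": -0.1,"dz": 0.2,"hand": 0}
  ]
}}

```text
clock: 23.4
eef_pos: [565.3, -273.7, 93.8]
tool_rot: [3.141, 0.001, 1.786]
force: [0.8, -0.1, 1.2]
width: 85.3
gripper_force: 0.0
```

Request:
{"api": "send_rows", "payload": {
  "series": [
    {"ax": 0,"ay": 0,"az": 0,"dx": 0.05,"dy": 0.05,"dz": 0,"hand": 0.4},
    {"ax": 0,"ay": 0,"az": 0,"dx": 0.05,"dy": 0.05,"dz": 0,"hand": 1},
    {"ax": 0,"ay": 0,"az": 0,"dx": 0.05,"dy": 0.05,"dz": 0,"hand": 1},
    {"ax": 0,"ay": 0,"az": 0,"dx": 0.05,"dy": 0.05,"dz": 0,"hand": 1},
    {"ax": 0,"ay": 0,"az": 0,"dx": 0.05,"dy": 0.05,"dz": 0,"hand": 1},
    {"ax": 0,"ay": 0,"az": 0,"dx": 0.05,"dy": 0.05,"dz": 0,"hand": 1},
    {"ax": 0,"ay": 0,"az": 0,"dx": 0.05,"dy": 0.05,"dz": 0,"hand": 1},
    {"ax": 0,"ay": 0,"az": 0,"dx": 0.05,"dy": 0.05,"dz": 0,"hand": 1}
  ]
}}

```text
clock: 24.2
eef_pos: [565.8, -273.1, 93.3]
tool_rot: [3.141, 0.0, 1.786]
force: [0.9, -0.6, 1.6]
width: 24.4
gripper_force: 59.3
```

```bash
python3 -c "
from h import *
go((538.2,35,185,1.786),(538.2,35,93,1.786))"
```

```text
at 24.2 [ 565.8 -273.1   93.3] [3.141 0.    1.786] w 24.4 gf 59.3 F [ 0.9 -0.6  1.6]
  d(cm) [30.69  3.89 -9.18] a [ 0.001  0.    -0.   ]
  d(cm) [3.069e+01 3.880e+00 2.000e-02] a [ 0.001  0.    -0.   ]
```

Request:
{"api": "send_rows", "payload": {
  "series": [
    {"ax": 0,"ay": 0,"az": 0,"dx": 0,"dy": 0,"dz": -1.5,"hand": 1},
    {"ax": 0,"ay": 0,"az": 0,"dx": 0,"dy": 0,"dz": -4,"hand": 1},
    {"ax": 0,"ay": 0,"az": 0,"dx": 0,"dy": 0,"dz": -7,"hand": 1},
    {"ax": 0,"ay": 0,"az": 0,"dx": 1.5,"dy": 0.2,"dz": -9,"hand": 1},
    {"ax": 0,"ay": 0,"az": 0,"dx": 4,"dy": 0.5,"dz": -9.5,"hand": 1},
    {"ax": 0,"ay": 0,"az": 0,"dx": 7.5,"dy": 0.9,"dz": -9.5,"hand": 1},
    {"ax": 0,"ay": 0,"az": 0,"dx": 11,"dy": 1.4,"dz": -9.5,"hand": 1},
    {"ax": 0,"ay": 0,"az": 0,"dx": 14.5,"dy": 1.8,"dz": -9.5,"hand": 1},
    {"ax": 0,"ay": 0,"az": 0,"dx": 18,"dy": 2.2,"dz": -9.5,"hand": 1},
    {"ax": 0,"ay": 0,"az": 0,"dx": 21.5,"dy": 2.7,"dz": -9.5,"hand": 1}
  ]
}}

```text
clock: 25.2
eef_pos: [545.0, -56.0, 188.6]
tool_rot: [-3.141, 0.0, 1.786]
force: [1.2, 0.4, -2.7]
width: 24.3
gripper_force: 59.1
```

Request:
{"api": "send_rows", "payload": {
  "series": [
    {"ax": 0,"ay": 0,"az": 0,"dx": 3.2,"dy": 0.4,"dz": 0,"hand": 1},
    {"ax": 0,"ay": 0,"az": 0,"dx": 6,"dy": 0.8,"dz": 0,"hand": 1},
    {"ax": 0,"ay": 0,"az": 0,"dx": 8.2,"dy": 1,"dz": 0,"hand": 1},
    {"ax": 0,"ay": 0,"az": 0,"dx": 9.2,"dy": 1.2,"dz": 0,"hand": 1},
    {"ax": 0,"ay": 0,"az": 0,"dx": 9.2,"dy": 1.2,"dz": 2,"hand": 1},
    {"ax": 0,"ay": 0,"az": 0,"dx": 9.2,"dy": 1.2,"dz": 5,"hand": 1},
    {"ax": 0,"ay": 0,"az": 0,"dx": 9.2,"dy": 1.2,"dz": 7,"hand": 1},
    {"ax": 0,"ay": 0,"az": 0,"dx": 9.2,"dy": 1.2,"dz": 8,"hand": 1},
    {"ax": 0,"ay": 0,"az": 0,"dx": 9.2,"dy": 1.2,"dz": 8,"hand": 1},
    {"ax": 0,"ay": 0,"az": 0,"dx": 9.2,"dy": 1.2,"dz": 8,"hand": 1}
  ]
}}

```text
clock: 26.2
eef_pos: [538.6, 35.0, 108.8]
tool_rot: [3.141, 0.0, 1.785]
force: [0.3, 0.6, -1.7]
width: 24.3
gripper_force: 59.2
```

```bash
python3 -c "
from h import *
go((538.2,35,93,1.786))"
```

```text
at 26.2 [538.6  35.  108.8] [3.141 0.    1.785] w 24.3 gf 59.2 F [ 0.3  0.6 -1.7]
  d(cm) [ 0.01 -0.04  1.58] a [ 0.001  0.    -0.001]
```

Request:
{"api": "send_rows", "payload": {
  "series": [
    {"ax": 0,"ay": 0,"az": 0,"dx": 0,"dy": 0,"dz": 0.6,"hand": 1},
    {"ax": 0,"ay": 0,"az": 0,"dx": 0,"dy": 0,"dz": 1.1,"hand": 1},
    {"ax": 0,"ay": 0,"az": 0,"dx": 0,"dy": 0,"dz": 1.5,"hand": 1},
    {"ax": 0,"ay": 0,"az": 0,"dx": 0,"dy": 0,"dz": 1.5,"hand": 1}
  ]
}}

```text
clock: 26.6
eef_pos: [537.6, 35.1, 92.6]
tool_rot: [-3.141, 0.0, 1.786]
force: [-0.8, 0.9, -1.6]
width: 24.6
gripper_force: 59.2
```

Request:
{"api": "send_rows", "payload": {
  "series": [
    {"ax": 0,"ay": 0,"az": 0,"dx": 0,"dy": 0,"dz": 0.1,"hand": 1},
    {"ax": 0,"ay": 0,"az": 0,"dx": 0,"dy": 0,"dz": 0.1,"hand": 1}
  ]
}}

```text
clock: 26.8
eef_pos: [538.0, 35.2, 92.3]
tool_rot: [3.141, 0.0, 1.786]
force: [-0.9, -0.1, -0.3]
width: 24.2
gripper_force: 59.7
```

Request:
{"api": "send_rows", "payload": {
  "series": [
    {"ax": 0,"ay": 0,"az": 0,"dx": 0,"dy": 0,"dz": 0,"hand": 0.6},
    {"ax": 0,"ay": 0,"az": 0,"dx": 0,"dy": 0,"dz": 0,"hand": 0},
    {"ax": 0,"ay": 0,"az": 0,"dx": 0,"dy": 0,"dz": 0,"hand": 0},
    {"ax": 0,"ay": 0,"az": 0,"dx": 0,"dy": 0,"dz": 0,"hand": 0},
    {"ax": 0,"ay": 0,"az": 0,"dx": 0,"dy": 0,"dz": 0,"hand": 0},
    {"ax": 0,"ay": 0,"az": 0,"dx": 0,"dy": 0,"dz": -3,"hand": 0},
    {"ax": 0,"ay": 0,"az": 0,"dx": 0,"dy": 0,"dz": -8,"hand": 0},
    {"ax": 0,"ay": 0,"az": 0,"dx": 0,"dy": 0,"dz": -13,"hand": 0},
    {"ax": 0,"ay": 0,"az": 0,"dx": -3,"dy": -1.6,"dz": -14,"hand": 0},
    {"ax": 0,"ay": 0,"az": 0,"dx": -7,"dy": -3.8,"dz": -14,"hand": 0}
  ]
}}

```text
clock: 27.8
eef_pos: [518.2, -39.4, 235.1]
tool_rot: [3.134, 0.001, 1.791]
force: [0.2, -1.1, 0.4]
width: 85.3
gripper_force: 0.0
```

```bash
python3 -c "
from h import *
go((444.5,-292,230,1.786))"
```

```text
at 27.8 [518.2 -39.4 235.1] [3.134e+00 1.000e-03 1.791e+00] w 85.3 gf 0.0 F [ 0.2 -1.1  0.4]
  d(cm) [-23.04 -12.71   0.43] a [0.007 0.001 0.005]
```

Request:
{"api": "send_rows", "payload": {
  "series": [
    {"ax": 0,"ay": 0,"az": 0,"dx": -23,"dy": -12.7,"dz": 0.5,"hand": 0},
    {"ax": 0,"ay": 0,"az": 0,"dx": -23,"dy": -12.7,"dz": 0.5,"hand": 0},
    {"ax": 0,"ay": 0,"az": 0,"dx": -23,"dy": -12.7,"dz": 0.5,"hand": 0},
    {"ax": 0,"ay": 0,"az": 0,"dx": -23,"dy": -12.7,"dz": 0.5,"hand": 0},
    {"ax": 0,"ay": 0,"az": 0,"dx": -23,"dy": -12.7,"dz": 0.5,"hand": 0},
    {"ax": 0,"ay": 0,"az": 0,"dx": -23,"dy": -12.7,"dz": 0.5,"hand": 0},
    {"ax": 0,"ay": 0,"az": 0,"dx": -23,"dy": -12.7,"dz": 0.5,"hand": 0},
    {"ax": 0,"ay": 0,"az": 0,"dx": -23,"dy": -12.7,"dz": 0.5,"hand": 0},
    {"ax": 0,"ay": 0,"az": 0,"dx": -23,"dy": -12.7,"dz": 0.5,"hand": 0},
    {"ax": 0,"ay": 0,"az": 0,"dx": -23,"dy": -12.7,"dz": 0.5,"hand": 0}
  ]
}}

```text
clock: 28.8
eef_pos: [441.7, -291.1, 227.3]
tool_rot: [3.141, -0.0, 1.789]
force: [0.2, -0.2, -0.7]
width: 85.6
gripper_force: 0.0
```

```bash
python3 -c "
from h import *
go((444.5,-292,112,1.786))"
```

```text
at 28.8 [ 441.7 -291.1  227.3] [ 3.141 -0.     1.789] w 85.6 gf 0.0 F [ 0.2 -0.2 -0.7]
  d(cm) [-0.15  0.25 11.53] a [ 0.001 -0.     0.003]
```

Request:
{"api": "send_rows", "payload": {
  "series": [
    {"ax": 0,"ay": 0,"az": 0,"dx": -0.1,"dy": 0.2,"dz": 3,"hand": 0},
    {"ax": 0,"ay": 0,"az": 0,"dx": -0.1,"dy": 0.2,"dz": 6,"hand": 0},
    {"ax": 0,"ay": 0,"az": 0,"dx": -0.1,"dy": 0.2,"dz": 9,"hand": 0},
    {"ax": 0,"ay": 0,"az": 0,"dx": -0.1,"dy": 0.2,"dz": 11,"hand": 0},
    {"ax": 0,"ay": 0,"az": 0,"dx": -0.1,"dy": 0.2,"dz": 11.5,"hand": 0},
    {"ax": 0,"ay": 0,"az": 0,"dx": -0.1,"dy": 0.2,"dz": 11.5,"hand": 0},
    {"ax": 0,"ay": 0,"az": 0,"dx": -0.1,"dy": 0.2,"dz": 11.5,"hand": 0}
  ]
}}

```text
clock: 29.5
eef_pos: [444.0, -293.5, 113.1]
tool_rot: [3.14, 0.001, 1.787]
force: [0.6, 0.3, 0.2]
width: 85.4
gripper_force: 0.0
```

Request:
{"api": "send_rows", "payload": {
  "series": [
    {"ax": 0,"ay": 0,"az": 0,"dx": 0.15,"dy": 0.05,"dz": 0.1,"hand": 0},
    {"ax": 0,"ay": 0,"az": 0,"dx": 0.15,"dy": 0.05,"dz": 0.1,"hand": 0.4},
    {"ax": 0,"ay": 0,"az": 0,"dx": 0.15,"dy": 0.05,"dz": 0.1,"hand": 1},
    {"ax": 0,"ay": 0,"az": 0,"dx": 0.15,"dy": 0.05,"dz": 0.1,"hand": 1},
    {"ax": 0,"ay": 0,"az": 0,"dx": 0.15,"dy": 0.05,"dz": 0.1,"hand": 1},
    {"ax": 0,"ay": 0,"az": 0,"dx": 0.15,"dy": 0.05,"dz": 0.1,"hand": 1},
    {"ax": 0,"ay": 0,"az": 0,"dx": 0.15,"dy": 0.05,"dz": 0.1,"hand": 1},
    {"ax": 0,"ay": 0,"az": 0,"dx": 0.15,"dy": 0.05,"dz": 0.1,"hand": 1},
    {"ax": 0,"ay": 0,"az": 0,"dx": 0.15,"dy": 0.05,"dz": 0.1,"hand": 1}
  ]
}}

```text
clock: 30.4
eef_pos: [443.6, -292.1, 111.4]
tool_rot: [3.141, 0.001, 1.786]
force: [0.0, -0.7, 4.9]
width: 29.3
gripper_force: 58.9
```

```bash
python3 -c "
from h import *
go((559,-47.9,111,1.786))"
```

```text
at 30.4 [ 443.6 -292.1  111.4] [3.141e+00 1.000e-03 1.786e+00] w 29.3 gf 58.9 F [ 0.  -0.7  4.9]
  d(cm) [21.4  16.49  0.04] a [ 0.001  0.001 -0.   ]
```

Request:
{"api": "send_rows", "payload": {
  "series": [
    {"ax": 0,"ay": 0,"az": 0,"dx": 0,"dy": 0,"dz": -1.5,"hand": 1},
    {"ax": 0,"ay": 0,"az": 0,"dx": 0,"dy": 0,"dz": -4,"hand": 1},
    {"ax": 0,"ay": 0,"az": 0,"dx": 0,"dy": 0,"dz": -7,"hand": 1},
    {"ax": 0,"ay": 0,"az": 0,"dx": 1,"dy": 0.8,"dz": -9,"hand": 1},
    {"ax": 0,"ay": 0,"az": 0,"dx": 3,"dy": 2.3,"dz": -10,"hand": 1},
    {"ax": 0,"ay": 0,"az": 0,"dx": 5.4,"dy": 4.1,"dz": -10,"hand": 1},
    {"ax": 0,"ay": 0,"az": 0,"dx": 8,"dy": 6.1,"dz": -10,"hand": 1},
    {"ax": 0,"ay": 0,"az": 0,"dx": 10.6,"dy": 8.1,"dz": -10,"hand": 1},
    {"ax": 0,"ay": 0,"az": 0,"dx": 13.2,"dy": 10.1,"dz": -10,"hand": 1},
    {"ax": 0,"ay": 0,"az": 0,"dx": 15.8,"dy": 12.1,"dz": -10,"hand": 1}
  ]
}}

```text
clock: 31.4
eef_pos: [526.7, -110.9, 210.0]
tool_rot: [-3.139, -0.001, 1.785]
force: [0.3, 0.2, -2.5]
width: 29.3
gripper_force: 59.9
```

Request:
{"api": "send_rows", "payload": {
  "series": [
    {"ax": 0,"ay": 0,"az": 0,"dx": 2.2,"dy": 1.7,"dz": 0,"hand": 1},
    {"ax": 0,"ay": 0,"az": 0,"dx": 4,"dy": 3.1,"dz": 0,"hand": 1},
    {"ax": 0,"ay": 0,"az": 0,"dx": 5.2,"dy": 4,"dz": 0,"hand": 1},
    {"ax": 0,"ay": 0,"az": 0,"dx": 5.6,"dy": 4.3,"dz": 0,"hand": 1},
    {"ax": 0,"ay": 0,"az": 0,"dx": 5.6,"dy": 4.3,"dz": 1,"hand": 1},
    {"ax": 0,"ay": 0,"az": 0,"dx": 5.6,"dy": 4.3,"dz": 3.5,"hand": 1},
    {"ax": 0,"ay": 0,"az": 0,"dx": 5.6,"dy": 4.3,"dz": 6,"hand": 1},
    {"ax": 0,"ay": 0,"az": 0,"dx": 5.6,"dy": 4.3,"dz": 8,"hand": 1},
    {"ax": 0,"ay": 0,"az": 0,"dx": 5.6,"dy": 4.3,"dz": 8.5,"hand": 1},
    {"ax": 0,"ay": 0,"az": 0,"dx": 5.6,"dy": 4.3,"dz": 8.5,"hand": 1}
  ]
}}

```text
clock: 32.4
eef_pos: [556.5, -49.4, 125.0]
tool_rot: [-3.139, 0.0, 1.784]
force: [0.2, 0.1, -3.2]
width: 29.4
gripper_force: 59.7
```

```bash
python3 -c "
from h import *
go((558.8,-47.9,111,1.786))"
```

```text
at 32.4 [556.5 -49.4 125. ] [-3.139  0.     1.784] w 29.4 gf 59.7 F [ 0.2  0.1 -3.2]
  d(cm) [0.1  0.26 1.4 ] a [-0.003  0.    -0.002]
```

Request:
{"api": "send_rows", "payload": {
  "series": [
    {"ax": 0,"ay": 0,"az": 0,"dx": 0.1,"dy": 0.2,"dz": 0.6,"hand": 1},
    {"ax": 0,"ay": 0,"az": 0,"dx": 0.1,"dy": 0.2,"dz": 1,"hand": 1},
    {"ax": 0,"ay": 0,"az": 0,"dx": 0.1,"dy": 0.2,"dz": 1.3,"hand": 1},
    {"ax": 0,"ay": 0,"az": 0,"dx": 0.1,"dy": 0.2,"dz": 1.3,"hand": 1}
  ]
}}

```text
clock: 32.8
eef_pos: [559.3, -46.7, 113.0]
tool_rot: [-3.141, 0.0, 1.786]
force: [-0.4, 1.1, -2.3]
width: 29.4
gripper_force: 59.7
```

Request:
{"api": "send_rows", "payload": {
  "series": [
    {"ax": 0,"ay": 0,"az": 0,"dx": -0.1,"dy": -0.05,"dz": 0,"hand": 1},
    {"ax": 0,"ay": 0,"az": 0,"dx": -0.1,"dy": -0.05,"dz": 0.1,"hand": 1},
    {"ax": 0,"ay": 0,"az": 0,"dx": -0.1,"dy": -0.05,"dz": 0.1,"hand": 1}
  ]
}}

```text
clock: 33.1
eef_pos: [559.2, -47.8, 112.2]
tool_rot: [3.141, 0.0, 1.786]
force: [-0.4, 0.8, -3.2]
width: 29.4
gripper_force: 59.7
```

Request:
{"api": "send_rows", "payload": {
  "series": [
    {"ax": 0,"ay": 0,"az": 0,"dx": 0,"dy": 0,"dz": 0.1,"hand": 1},
    {"ax": 0,"ay": 0,"az": 0,"dx": 0,"dy": 0,"dz": 0.1,"hand": 1}
  ]
}}

```text
clock: 33.3
eef_pos: [559.1, -47.7, 111.0]
tool_rot: [-3.142, -0.0, 1.786]
force: [0.6, 0.9, -1.9]
width: 29.6
gripper_force: 59.7
```

Request:
{"api": "send_rows", "payload": {
  "series": [
    {"ax": 0,"ay": 0,"az": 0,"dx": 0,"dy": 0,"dz": 0.1,"hand": 1},
    {"ax": 0,"ay": 0,"az": 0,"dx": 0,"dy": 0,"dz": 0.1,"hand": 1}
  ]
}}

```text
clock: 33.5
eef_pos: [559.4, -47.6, 110.4]
tool_rot: [3.141, 0.0, 1.786]
force: [0.7, 0.9, -0.5]
width: 29.6
gripper_force: 60.0
```

Request:
{"api": "send_rows", "payload": {
  "series": [
    {"ax": 0,"ay": 0,"az": 0,"dx": 0,"dy": 0,"dz": 0,"hand": 0.6},
    {"ax": 0,"ay": 0,"az": 0,"dx": 0,"dy": 0,"dz": 0,"hand": 0},
    {"ax": 0,"ay": 0,"az": 0,"dx": 0,"dy": 0,"dz": 0,"hand": 0},
    {"ax": 0,"ay": 0,"az": 0,"dx": 0,"dy": 0,"dz": 0,"hand": 0},
    {"ax": 0,"ay": 0,"az": 0,"dx": 0,"dy": 0,"dz": 0,"hand": 0},
    {"ax": 0,"ay": 0,"az": 0,"dx": 0,"dy": 0,"dz": -3,"hand": 0},
    {"ax": 0,"ay": 0,"az": 0,"dx": 0,"dy": 0,"dz": -7,"hand": 0},
    {"ax": 0,"ay": 0,"az": 0,"dx": 0,"dy": 0,"dz": -11,"hand": 0},
    {"ax": 0,"ay": 0,"az": 0,"dx": 1.5,"dy": -1,"dz": -15,"hand": 0},
    {"ax": 0,"ay": 0,"az": 0,"dx": 3.5,"dy": -2.2,"dz": -19,"hand": 0}
  ]
}}

```text
clock: 34.5
eef_pos: [530.1, -18.7, 301.5]
tool_rot: [3.141, 0.0, 1.784]
force: [1.2, -0.5, -0.2]
width: 85.2
gripper_force: 0.0
```

Request:
{"api": "send_rows", "payload": {
  "series": [
    {"ax": 0,"ay": 0,"az": 0,"dx": 0,"dy": 0,"dz": 0,"hand": 0},
    {"ax": 0,"ay": 0,"az": 0,"dx": 0,"dy": 0,"dz": 0,"hand": 0},
    {"ax": 0,"ay": 0,"az": 0,"dx": 0,"dy": 0,"dz": 0,"hand": 0}
  ]
}}

```text
clock: 34.8
eef_pos: [529.8, -19.0, 299.1]
tool_rot: [-3.14, 0.0, 1.785]
force: [-0.6, 0.2, -1.2]
width: 85.2
gripper_force: 0.0
```

Run:
```python
from h import *
go((530,-18,300,1.786))
d=snap('wrist','w10')
def ell(d,m,box,z):
    x0,y0,x1,y1=[int(v/1.5) for v in box];b=np.zeros(m.shape,np.uint8);b[y0:y1,x0:x1]=m[y0:y1,x0:x1]
    n,l,s,c=cv2.connectedComponentsWithStats(b);i=1+s[1:,4].argmax()
    cn=cv2.findContours((l==i).astype(np.uint8),0,1)[0][0];E=cv2.fitEllipse(cn);print(np.round(E[0],1)*1.5,np.round(E[1],1),onz(d,[E[0]],z)[0].round(1))
for n in('w2','w10'):
    d=load(n);im=cv2.cvtColor(d['pixels'],cv2.COLOR_RGB2HSV).astype(int);H,S,V=im[...,0],im[...,1],im[...,2]
    ell(d,(S>90)&(H<25)|(V<60),(360,100,470,230),84)
    ell(d,(S>150)&(H>100)&(H<125)&(V>130),(370,260,470,370),149)
a=load('w2')['pixels'];cv2.imwrite('pics/cmp.png',cv2.resize(np.hstack([a[60:260,200:420],d['pixels'][60:260,200:420]])[...,::-1],None,fx=1.8,fy=1.8))
```

```text
at 34.8 [529.8 -19.  299.1] [-3.14   0.     1.785] w 85.2 gf 0.0 F [-0.6  0.2 -1.2]
  d(cm) [ 0.09  0.04 -0.09] a [-0.002  0.    -0.001]
[412.35 169.8 ] [54.4 56.4] [537.1  34.7  84. ]
[421.65 321.15] [28.3 30.5] [558.5 -47.8 149. ]
[414.6  168.45] [55.  56.7] [537.8  34.7  84. ]
[426.15 319.8 ] [28.4 30.5] [560.5 -47.2 149. ]
```

View pics/cmp.png

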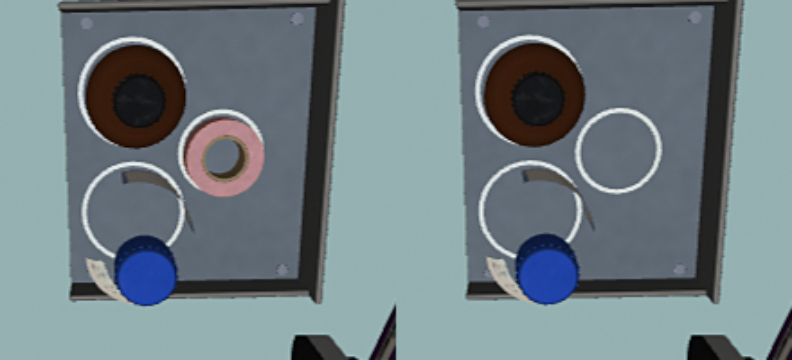

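Both bottles stand upright in their rings. In the crops, the blue cap is at (548,276) now and was at (146,276) before. Against the rings that is a shift of about 2 mm for the blue-capped bottle and under 1 mm for the black-capped one. Both shifts are near the camera's 2 mm accuracy, so I'm handing in.

```bash
python3 -c "
from cell import *
print(finish_job())"
```

```text
the job is handed in; nothing more can be done
None
```

The job is handed in at about 35 s: both bottles waited on the middles of their pads, the pink tape lies flat in the middle of the blue tray, and both bottles are back upright on their spots (blue-capped about 2 mm off where it stood, black-capped under 1 mm).

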